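Unload the carrier of bench blocks onto their felt rests

TASK

Get the jeweller's bench ready: first fold the carrier's bail handle well down to either side, so that it is out of the way of the stack of four blocks, and leave it down. Then take the stack apart from the top and set each block flat, centred and lined up on the felt rest of its own outline: the brass cube on the small square rest, the grooved oblong block on the oblong one, the puck on the round one and last the steel block on the large square one. Do not drop or tip over any block.

Things in the scene. Friction and masses are not known exactly. Their poses are not given: they have to be found in the camera images.
- bail (a joint): the carrier's bail handle, hinged at both ends of the carrier; 0 = upright above the stack, positive = swung towards the carrier's +x side, negative = towards its -x side, stops at +-1.35 rad (nearly level). The hinge is stiff (about 0.13 N m, so about 1 N at the grip) and it stays wherever it is left. It starts within 0.35 rad of upright.
- handle_grip (a point): centre of the bail's grip: a round wooden sleeve 16 mm in diameter, 90 mm long, on a 6 mm wire bail 178 mm wide. It turns with the bail: its y axis runs along the sleeve, parallel to the hinge and the carrier's y axis; its z axis points away from the hinge line, which lies 125 mm from here along -z, over the carrier's middle at a height of 30 mm.
- cube_center (a point): top of the stack: solid brass dapping cube 28 x 28 x 28 mm with a round dark dimple on its faces, about 0.17 kg. Point at its centre, 14 mm above its underside; z up, x and y square to its sides.
- groove_block_center (a point): second from the top: oblong light-wood forming block 70 (its x) x 30 (its y) x 22 mm high with dark grooves across its top, about 0.06 kg. Point at its centre, 11 mm above its underside.
- puck_center (a point): third from the top: round black rubber puck 56 mm in diameter, 24 mm high, about 0.09 kg. Point at its centre, 12 mm above its underside.
- steel_block_center (a point): bottom of the stack, standing on the carrier's floor: square steel bench block 64 x 64 x 22 mm high, about 0.6 kg. Point at its centre, 11 mm above its underside; x and y square to its sides. The carrier is a fixed square wooden tray 160 x 160 mm, floor 6 mm thick, rim 16 mm high, with a brass ear 40 mm high outside each y end; the stack stands in its middle.
- rest_small: small square grey felt rest 48 x 48 mm, 6 mm thick, fixed to the table; for the cube. Origin at the centre of its underside (on the table); x and y square to its sides.
- rest_oblong: oblong grey felt rest 92 (its x) x 52 (its y) mm, 6 mm thick, fixed; for the grooved oblong block, long side along long side (either way round). Origin at the centre of its underside.
- rest_round: round grey felt rest 76 mm in diameter, 6 mm thick, fixed; for the puck. Origin at the centre of its underside.
- rest_square: large square grey felt rest 84 x 84 mm, 6 mm thick, fixed; for the steel block. Origin at the centre of its underside; x and y square to its sides.
Things that resemble listed ones, but are neither listed nor needed, are in the scene too. What is shaped like the rest_square but brown or green is not meant.

How it is judged (in metres and radians):
On the way, in this order (a step that is already met when the one before it is completed fails the run):
1. the bail handle is folded down to one side (at least 1.0 rad from upright) ((value of joint bail above 1 rad or value of joint bail below -1 rad)), for 0.2 s.
2. the brass cube on the small square rest, released (horizontal distance between cube_center and rest_small below 0.012 m and z of cube_center in the frame of rest_small between 0.016 and 0.024 m and angle between cube_center's own z axis and vertical below 0.12 rad and (angle between the x axis of cube_center and the x axis of rest_small, either way round below 0.26 rad or angle between the x axis of cube_center and the y axis of rest_small, either way round below 0.26 rad) and contact force between the fingers and cube below 0.05 N and linear speed of cube below 0.03 m/s), for 0.2 s.
3. the oblong wooden block on the oblong rest, released (horizontal distance between groove_block_center and rest_oblong below 0.012 m and z of groove_block_center in the frame of rest_oblong between 0.013 and 0.021 m and angle between groove_block_center's own z axis and vertical below 0.12 rad and angle between the x axis of groove_block_center and the x axis of rest_oblong, either way round below 0.26 rad and contact force between the fingers and groove_block below 0.05 N and linear speed of groove_block below 0.03 m/s), for 0.2 s.
4. the round puck on the round rest, released (horizontal distance between puck_center and rest_round below 0.012 m and z of puck_center in the frame of rest_round between 0.014 and 0.022 m and angle between puck_center's own z axis and vertical below 0.12 rad and contact force between the fingers and puck below 0.05 N and linear speed of puck below 0.03 m/s), for 0.2 s.
5. the steel block on the large square rest, released (horizontal distance between steel_block_center and rest_square below 0.012 m and z of steel_block_center in the frame of rest_square between 0.013 and 0.021 m and angle between steel_block_center's own z axis and vertical below 0.12 rad and (angle between the x axis of steel_block_center and the x axis of rest_square, either way round below 0.26 rad or angle between the x axis of steel_block_center and the y axis of rest_square, either way round below 0.26 rad) and contact force between the fingers and steel_block below 0.05 N and linear speed of steel_block below 0.03 m/s), for 0.2 s.
At the end, for the whole second after the job is handed in: Each block lies flat, released and at rest on its own rest: within 12 mm of the rest's centre and, all but the round puck, turned within 0.26 rad (15 degrees) of its sides; the bail handle is still folded at least 1.0 rad from upright (all of step 2 and all of step 3 and all of step 4 and all of step 5 and (value of joint bail above 1 rad or value of joint bail below -1 rad)); the robot touches nothing.
It fails at once if a block was tipped over (more than 0.7 rad) (angle between any of cube_center, groove_block_center, puck_center, steel_block_center's own z axis and vertical above 0.7 rad).
It fails at once if a block was dropped or thrown (falling free faster than 0.75 m/s, some 30 mm) ((contact force between the fingers and cube below 0.01 N and linear speed of cube above 0.75 m/s) or (contact force between the fingers and groove_block below 0.01 N and linear speed of groove_block above 0.75 m/s) or (contact force between the fingers and puck below 0.01 N and linear speed of puck above 0.75 m/s) or (contact force between the fingers and steel_block below 0.01 N and linear speed of steel_block above 0.75 m/s)).
It also fails if it takes over 118 s, if anything falls off the work surface, if the arm or the gripper's body presses on something with over 40 N, if the wrist force passes 120 N, or if a joint passes its speed limit or range.

ROBOT

A 6-joint arm with a two-finger parallel gripper is mounted at the origin on the work surface. World frame = base frame: x ahead of the robot, y to its left, z up, the work surface at z = 0. Lengths are in mm, angles in degrees, forces in N, time in s.
With the tool pointing down it reaches from about 250 to 850 mm from the base axis. Payload 12.5 kg.
Tool frame: the origin (TCP) lies between the finger pads; the fingertips stand 25 mm ahead of it and the grasp point (between the pads) lies 6 mm ahead of it; y points along the fingers, z is the direction in which the jaws open and shut, and the axes are right-handed (so a half turn about y gives the same grasp; the last joint's range is limited). The gripper opens to 93 mm and grips with 3 to 60 N. Pads are 15 mm wide; open, the fingers measure 128 mm over their backs; the gripper's body (75 mm by 188 mm) begins 65 mm behind the grasp point.
Start: joints at [59.725, 20.094, 94.641, -0, 65.266, -4.847], TCP at [236.124, 496.719, 243.633] pointing down, gripper open.
Joint ranges: [-157.81, 157.81], [-45, 120.19], [0.68, 151.7], [-89.99, 269.99], [4.06, 180], [-164.3, 164.3]. Speed limits (degrees/s): [127.2, 127.2, 159.86, 180, 180, 180].

INTERFACE

Orientations are given as [roll, pitch, yaw] about the fixed x, y, z axes, in that order (R = Rz(yaw) Ry(pitch) Rx(roll)).
In Python, from station import monitor, optics, robot gives the robot as it stands.
- The arm moves only by the tool step_arm, never from a script. Its argument "steps" is a list that holds one entry, the list of rows, each a list of 7 numbers: the turn, a rotation vector about the world's x, y, z in rad, then the shift along the world's x, y, z in m, then the opening, from 0 (shut) to 1 (fully open). In form: [[[rx, ry, rz, dx, dy, dz, fingers], ...]]. A call has exactly 5 rows; each row is the pose to reach, as a shift and turn from the pose commanded when the call began; what a row does not reach only later rows make up. A row lasts 1/8 s, in which the tool goes at most 62.5 mm and 10.7 degrees, less where a joint would pass 70% of its speed; a pose out of reach is approached as far as the arm can. A call with a gripper value outside its range is refused whole. The fingers move at their own pace and stop on an object; "squeeze" is the grip in N (left out, the last holds). Time passes only in rows, so rows that repeat a pose let the fingers close, or fill a call up. It gives the time, the measured TCP pose, the force and the opening at its end, in the units of the state.
- monitor.read_state(): the state, without advancing time (a new reading comes with each control period).
- optics.get_image(name): name is "scene" or "top" or "wrist"; returns a dict with "frame" (480x640x3 uint8, red, green, blue), "fx", "fy", "cx", "cy" (pixels), "camera_from_world" (4x4, takes a point from world to camera coordinates). Camera axes: x right, y up, looking along -z (the intrinsics and any distortion apply to the point x, -y, -z); pixel columns grow to the right and rows downward; lengths in mm; the calibration is good to about 2 mm. The wrist camera is an equidistant fisheye: a pixel r from the principal point sees the ray r / f radians off the axis. A picture is of the moment at which its call begins. There is no depth.
- robot.job_done(): hands the job in, once; it reports no verdict.
The state is a dict: "clock": time; "joints": joint angles; "qd": joint speeds; "tau": joint torques, N m; "eef_pos": TCP position; "ee_rot": TCP orientation; "wrist_force": force on the tool from outside, world axes, zero at the start; "wrist_torque": the same for the moment, N m; "gripper_width": opening from 0.0 (shut) to 1.0 (fully open).
Only numpy, scipy, OpenCV 4.12 (cv2) and the standard library are available. Lean on these libraries where they do the work, as an engineer would, in place of code of your own. Each camera call takes 0.05 s, during which the arm holds its last target.

## Working session

There is one attempt and no reset: what is moved stays moved. The work goes in short steps, Python scripts to look and compute and a tool call to move; the robot and the scene stay as the last step left them, time stands still between calls to the robot, and variables do not carry over. Pictures are saved under pics/ and viewed, and the job is handed in when it is done.

Besides the shell and the picture viewer there is one more tool, called as name(argument=value, ...) on one line, values as JSON. step_arm: Moves the arm, as the interface text tells. Its arguments: {"type":"object","properties":{"steps":{"type":"array","items":{"type":"array","items":{"type":"array","items":{"type":"number"}}}},"squeeze":{"type":"number"}},"required":["steps"]}

```bash
ls; mkdir -p pics; python3 - <<'E'
from station import monitor, optics, robot
import cv2
print(monitor.read_state())
for n in ["scene","top","wrist"]:
    d=optics.get_image(n); cv2.imwrite(f"pics/{n}0.png",cv2.cvtColor(d["frame"],cv2.COLOR_RGB2BGR))
    print(n,d["fx"],d["fy"],d["cx"],d["cy"],d["camera_from_world"],[k for k in d if k!="frame"])
E
```

```text
pics
{'clock': 0.0, 'joints': array([ 5.97238646e+01,  2.01242370e+01,  9.46775309e+01,  7.48813572e-04,
        6.52672977e+01, -4.84679547e+00]), 'qd': array([-0.03481345, -0.06349446, -0.00750116,  0.01222183,  0.09631269,
       -0.11099248]), 'tau': array([ 3.06756428e-04, -4.97336519e+01, -2.85252357e+01,  6.99650799e-02,
        2.57829123e-02, -1.37781230e-04]), 'eef_pos': array([235.97303195, 496.44295866, 243.0985306 ]), 'ee_rot': array([-9.00687611e+01,  6.51277507e-03, -2.54296575e+01]), 'wrist_force': array([ 0.26287886, -0.43922741, -0.26867585]), 'wrist_torque': array([ 0.0206307 , -0.03661722, -0.02397515]), 'gripper_width': 0.9971617423965735}
scene 470.63036146552156 470.63036146552156 313.2827053984258 235.92726658784986 [[ 6.06141444e-01  7.95216643e-01 -1.49345813e-02 -2.31851102e+02]
 [-6.44032499e-01  5.01748859e-01  5.77468807e-01  2.43264078e+02]
 [ 4.66706215e-01 -3.40409420e-01  8.16276139e-01 -1.29226040e+03]
 [ 0.00000000e+00  0.00000000e+00  0.00000000e+00  1.00000000e+00]] ['fx', 'fy', 'cx', 'cy', 'camera_from_world']
top 436.81834799327953 436.81834799327953 328.15574523057376 248.09677750896589 [[ 2.78000270e-02 -9.99598706e-01 -5.43919048e-03 -7.82747533e+01]
 [ 9.96544377e-01  2.72881978e-02  7.84516347e-02 -4.71308824e+02]
 [-7.82717268e-02 -7.60135225e-03  9.96903083e-01 -1.21380300e+03]
 [ 0.00000000e+00  0.00000000e+00  0.00000000e+00  1.00000000e+00]] ['fx', 'fy', 'cx', 'cy', 'camera_from_world']
wrist 371.64829954431775 371.64829954431775 318.71142802415886 243.08237833637384 [[ 4.29838830e-01  9.02902019e-01 -2.55428665e-03 -5.49204509e+02]
 [-8.66322132e-01  4.11624063e-01 -2.82933904e-01  3.35313516e+01]
 [-2.54410188e-01  1.23828813e-01  9.59136008e-01 -3.92822302e+02]
 [ 0.00000000e+00  0.00000000e+00  0.00000000e+00  1.00000000e+00]] ['fx', 'fy', 'cx', 'cy', 'camera_from_world']
```

View pics/top0.png

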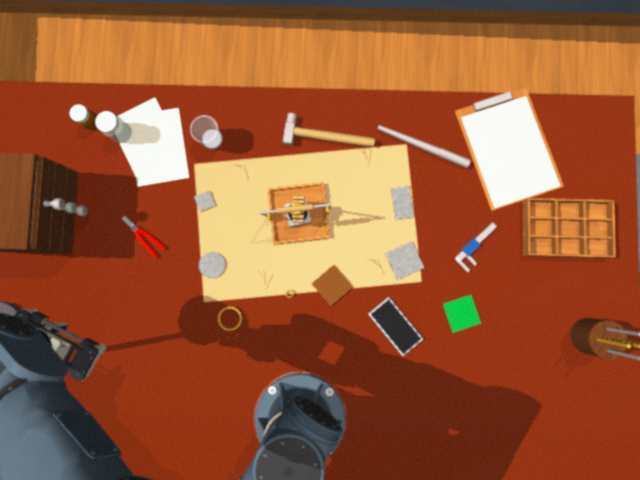

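View pics/scene0.png

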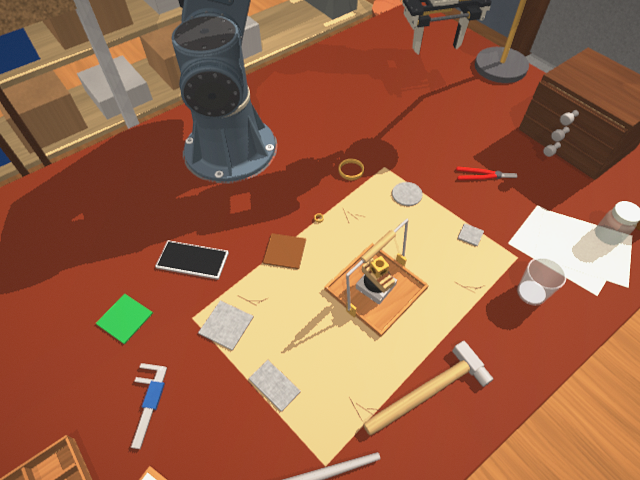

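View pics/wrist0.png

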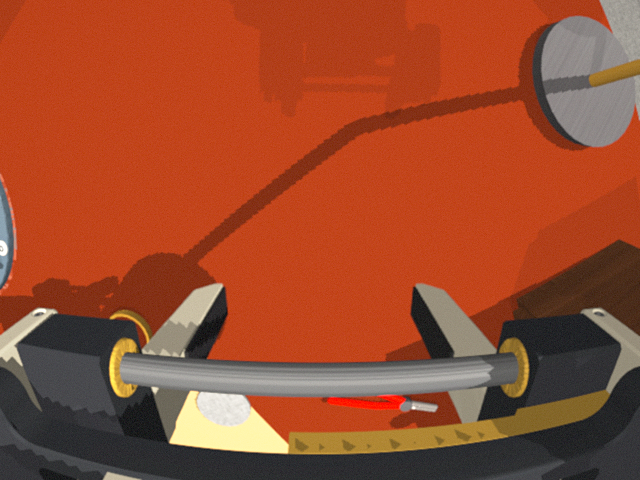

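The top view shows the small rest at about (205,201), round (212,265), oblong (402,203), large square (405,261) and the carrier at (300,213). Next I enlarge the carrier and measure.

```bash
cat > h.py <<'E'
import numpy as np, cv2
from station import monitor, optics, robot
def img(n):
    d=optics.get_image(n); d["n"]=n; d["M"]=np.array(d["camera_from_world"]); return d
def ray(d,u,v):
    M=d["M"];x=(u-d["cx"])/d["fx"];y=(v-d["cy"])/d["fy"]
    if d["n"]=="wrist":
        r=np.hypot(x,y);s=np.sin(r)/r if r>1e-9 else 1
        c=np.array([x*s,-y*s,-np.cos(r)])
    else: c=np.array([x,-y,-1.])
    R=M[:3,:3];return -R.T@M[:3,3], R.T@c
def onz(d,u,v,z):
    o,r=ray(d,u,v);return o+r*(z-o[2])/r[2]
def proj(d,p):
    c=d["M"][:3,:3]@np.array(p,float)+d["M"][:3,3];q=np.array([c[0],-c[1],-c[2]])
    if d["n"]=="wrist":
        h=np.hypot(q[0],q[1]);t=np.arctan2(h,q[2]);k=t/h
        return np.array([d["cx"]+d["fx"]*q[0]*k,d["cy"]+d["fy"]*q[1]*k])
    return np.array([d["cx"]+d["fx"]*q[0]/q[2],d["cy"]+d["fy"]*q[1]/q[2]])
def tri(*dp):
    A=np.zeros((3,3));b=np.zeros(3)
    for d,u,v in dp:
        o,r=ray(d,u,v);r=r/np.linalg.norm(r);P=np.eye(3)-np.outer(r,r);A+=P;b+=P@o
    return np.linalg.solve(A,b)
def save(d,f,box=None,s=1):
    im=cv2.cvtColor(d["frame"],cv2.COLOR_RGB2BGR)
    if box: im=im[box[1]:box[3],box[0]:box[2]]
    if s!=1: im=cv2.resize(im,None,fx=s,fy=s,interpolation=cv2.INTER_CUBIC)
    cv2.imwrite("pics/"+f,im)
E
python3 - <<'E'
from h import *
T=img("top");S=img("scene")
save(T,"t1.png",(250,170,350,260),8); save(S,"s1.png",(310,205,440,345),4)
def grey(d):
    h=cv2.cvtColor(d["frame"],cv2.COLOR_RGB2HSV)
    return ((h[...,1]<45)&(h[...,2]>90)&(h[...,2]<225)).astype(np.uint8)
C={"T":{"small":(205,201),"round":(212,265),"obl":(402,203),"sq":(405,261)},"S":{"small":(470,234),"round":(406,194),"obl":(274,385),"sq":(226,325)}}
for k,d in (("T",T),("S",S)):
    n,l,st,ce=cv2.connectedComponentsWithStats(grey(d))
    for nm,(u,v) in C[k].items():
        i=l[v,u]
        m=(l==i).astype(np.uint8); m=cv2.morphologyEx(m,cv2.MORPH_CLOSE,np.ones((3,3)))
        c=max(cv2.findContours(m,0,2)[0],key=cv2.contourArea)
        w=np.array([onz(d,p[0][0],p[0][1],6)[:2] for p in c],np.float32)
        r=cv2.minAreaRect(w); M=cv2.moments(m,True); cc=onz(d,M["m10"]/M["m00"],M["m01"]/M["m00"],5)
        print(k,nm,i,st[i],"rect",np.round(r[0],1),np.round(r[1],1),round(r[2],1),"cent",cc.round(1))
E
```

```text
T small 48 [195 192  20  19 249] rect [601.5 294. ] [46.2 46. ] 23.7 cent [601.3 294.2   5. ]
T round 62 [199 253  26  25 511] rect [417.  265.1] [68.3 71.4] 1.6 cent [417.9 264.3   5. ]
T obl 47 [392 187  22  32 540] rect [ 611.5 -273.9] [89.7 50.5] 9.6 cent [ 611.6 -274.     5. ]
T sq 60 [386 242  38  37 823] rect [ 446.  -282.3] [80.1 82.3] 26.0 cent [ 446.  -282.5    5. ]
S small 244 [458 224  26  22 340] rect [605.1 294.2] [47.  49.5] 24.0 cent [605.2 294.2   5. ]
S round 237 [392 182  30  24 545] rect [422.2 264.3] [72.  75.3] 10.4 cent [422.7 264.4   5. ]
S obl 299 [ 249  360   51   51 1266] rect [ 615.5 -272.8] [90.6 51.1] 9.6 cent [ 616.3 -273.1    5. ]
S sq 293 [ 199  301   54   49 1474] rect [ 449.9 -281.4] [83.8 83.4] 26.2 cent [ 450.5 -281.9    5. ]
```

View pics/t1.png

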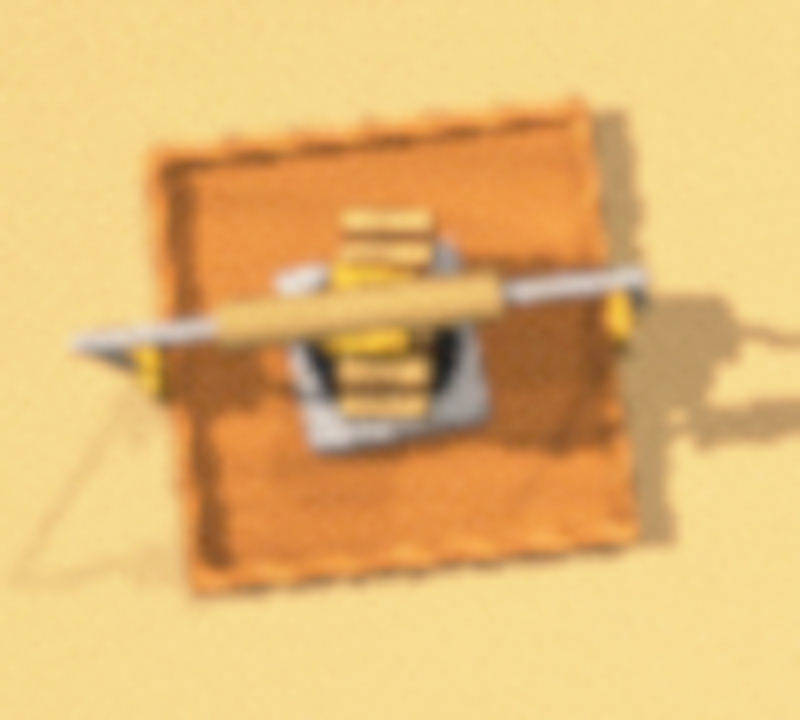

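View pics/s1.png

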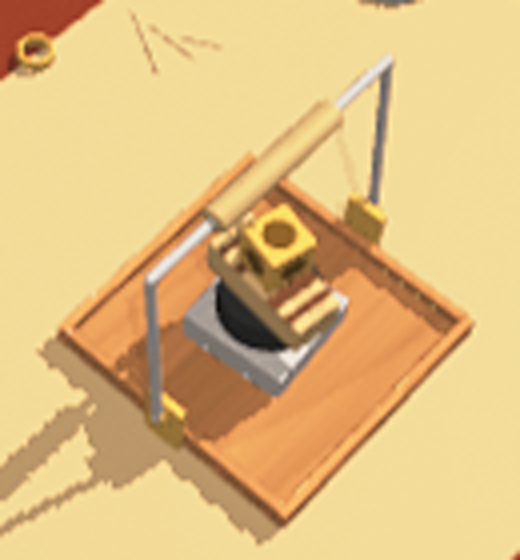

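```bash
python3 - <<'E'
from h import *
T=img("top");S=img("scene")
def s(a,b):return (S,310+a/4-.4,205+b/4-.4)
def t(a,b):return (T,250+a/8-.45,170+b/8-.45)
def go(n,a,b):
    p=tri(a,b);print(n,p.round(1),"res",[ (proj(d,p)-(u,v)).round(1) for d,u,v in (a,b)]);return p
A=go("wireR",s(150,280),t(642,272));B=go("wireL",s(388,62),t(78,343))
C=go("slR",s(215,215),t(498,290));D=go("slL",s(333,110),t(222,325))
print("wire len",np.linalg.norm(A-B),"sleeve",np.linalg.norm(C-D),"mid",(A+B)/2,(C+D)/2)
# carrier top outer rim corners, z16
sc=[(62,332),(252,157),(470,322),(285,520)]
tc=[(195,590),(150,150),(590,105),(632,542)]
for n,f,pts in (("S",s,sc),("T",t,tc)):
    w=np.array([onz(*f(*p),16)[:2] for p in pts]);r=cv2.minAreaRect(w.astype(np.float32))
    print(n,w.round(0).tolist(),w.mean(0).round(1),r)
# cube top z=6+22+24+22+28=102
q=[(282,205),(318,245),(282,268),(243,235)]
w=np.array([onz(*s(*p),102)[:2] for p in q]);print("cube",w.round(1).tolist(),w.mean(0).round(1),cv2.minAreaRect(w.astype(np.float32)))
w=np.array([onz(*t(*p),102)[:2] for p in [(330,263),(410,263),(410,352),(330,352)]]);print("cubeT",w.round(1).tolist(),w.mean(0).round(1))
w=np.array([onz(*t(*p),74)[:2] for p in [(343,208),(433,208),(433,418),(340,418)]]);print("obT",w.round(1).tolist(),w.mean(0).round(1))
E
```

```text
wireR [576.1 -66.6 154.5] res [array([-0.4,  0.1]), array([-0.3, -0.2])]
wireL [549.5 111.6 149.8] res [array([-0.4,  0.1]), array([-0.3, -0.2])]
slR [568.7 -21.2 157.8] res [array([-0.6,  0.1]), array([-0.4, -0.3])]
slL [556.2  66.1 154.3] res [array([-0.8,  0.1]), array([-0.5, -0.4])]
wire len 180.30995503494552 sleeve 88.32394053857412 mid [562.79418969  22.50676419 152.14249555] [562.45095972  22.45806753 156.01297493]
S [[513.0, -67.0], [490.0, 90.0], [643.0, 111.0], [667.0, -45.0]] [578.4  22.1] ((578.6950073242188, 22.40454864501953), (155.7683868408203, 158.66539001464844), 8.343931198120117)
T [[483.0, 89.0], [640.0, 111.0], [661.0, -46.0], [504.0, -65.0]] [572.   21.9] ((571.692138671875, 21.94036102294922), (158.84349060058594, 158.05979919433594), 7.448624134063721)
cube [[561.2, 37.1], [590.0, 35.3], [589.0, 12.0], [562.5, 9.5]] [575.7  23.5] ((576.1965942382812, 24.012226104736328), (28.75673484802246, 27.60304832458496), 2.8293991088867188)
cubeT [[585.4, 36.5], [586.1, 10.0], [556.4, 9.0], [555.7, 35.5]] [570.9  22.8]
obT [[609.6, 35.5], [610.4, 4.9], [538.5, 2.5], [537.6, 34.0]] [574.   19.2]
```

The two cameras agree after averaging: carrier centre about (575,22) at yaw 8°, grip at (563,22,154), so the bail leans about -0.1 rad. I'll push it towards -x with closed fingers from its +x side.

step_arm(steps=[[[0,0,0.12,0.036,-0.047,0,0],[0,0,0.24,0.072,-0.094,0,0],[0,0,0.36,0.108,-0.141,0,0],[0,0,0.47,0.144,-0.188,0,0],[0,0,0.586,0.18,-0.235,0,0]]], squeeze=20)

```text
clock: 0.98
eef_pos: [417.1, 260.1, 243.8]
ee_rot: [-90.0, -0.0, 8.4]
wrist_force: [0.7, 0.2, 0.3]
gripper_width: 0.511
```

step_arm(steps=[[[0,0,0,0.037,-0.047,0,0],[0,0,0,0.074,-0.094,0,0],[0,0,0,0.111,-0.141,0,0],[0,0,0,0.148,-0.188,0,0],[0,0,0,0.184,-0.235,0,0]]])

```text
clock: 1.6
eef_pos: [601.2, 24.9, 243.7]
ee_rot: [-90.0, -0.0, 8.1]
wrist_force: [0.2, -0.4, -0.1]
gripper_width: 0.012
```

step_arm(steps=[[[0,0,0,0,0,-0.025,0],[0,0,0,0,0,-0.05,0],[0,0,0,0,0,-0.076,0],[0,0,0,-0.008,-0.001,-0.076,0],[0,0,0,-0.016,-0.002,-0.076,0]]])

```text
clock: 2.22
eef_pos: [583.9, 24.7, 168.6]
ee_rot: [-90.0, -0.0, 8.2]
wrist_force: [0.3, -0.8, 0.1]
gripper_width: 0.005
```

step_arm(steps=[[[0,0,0,-0.02,-0.003,-0.001,0],[0,0,0,-0.044,-0.006,-0.008,0],[0,0,0,-0.066,-0.009,-0.02,0],[0,0,0,-0.079,-0.011,-0.032,0],[0,0,0,-0.088,-0.013,-0.041,0]]])

```text
clock: 2.85
eef_pos: [496.0, 11.6, 127.5]
ee_rot: [-90.0, -0.1, 8.1]
wrist_force: [0.5, 0.1, -0.2]
gripper_width: 0.005
```

```bash
python3 - <<'E'
from h import *
S=img("scene");save(S,"s2.png",(270,165,440,345),4)
E
```

```text
(no output)
```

View pics/s2.png

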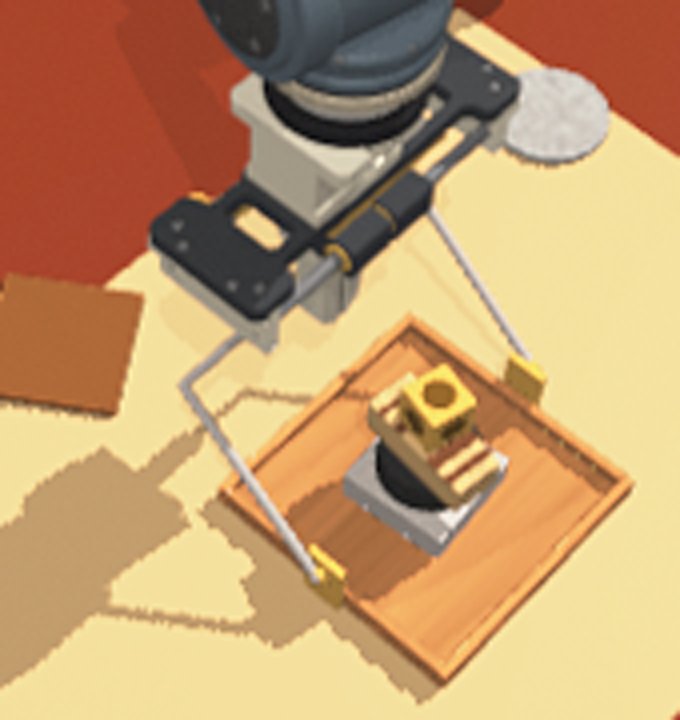

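step_arm(steps=[[[0,0,0,0.002,0,0.02,0],[0,0,0,0,0,0.04,0],[0,0,0,-0.018,-0.003,0.04,0],[0,0,0,-0.018,-0.003,0.025,0],[0,0,0,-0.018,-0.003,0.014,0]]])

```text
clock: 3.52
eef_pos: [478.3, 8.7, 139.6]
ee_rot: [-90.0, 0.0, 8.1]
wrist_force: [-1.3, -0.1, 2.1]
gripper_width: 0.005
```

step_arm(steps=[[[0,0,0,-0.007,-0.001,-0.0105,0],[0,0,0,-0.013,-0.002,-0.021,0],[0,0,0,-0.0175,-0.0025,-0.0305,0],[0,0,0,-0.02,-0.003,-0.0385,0],[0,0,0,-0.02,-0.003,-0.0385,0]]])

```text
clock: 4.15
eef_pos: [457.8, 5.7, 101.6]
ee_rot: [-90.0, 0.0, 8.1]
wrist_force: [-0.2, 0.3, -0.2]
gripper_width: 0.006
```

```bash
python3 - <<'E'
from h import *
S=img("scene");save(S,"s3.png",(270,165,440,345),4)
E
```

```text
(no output)
```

View pics/s3.png

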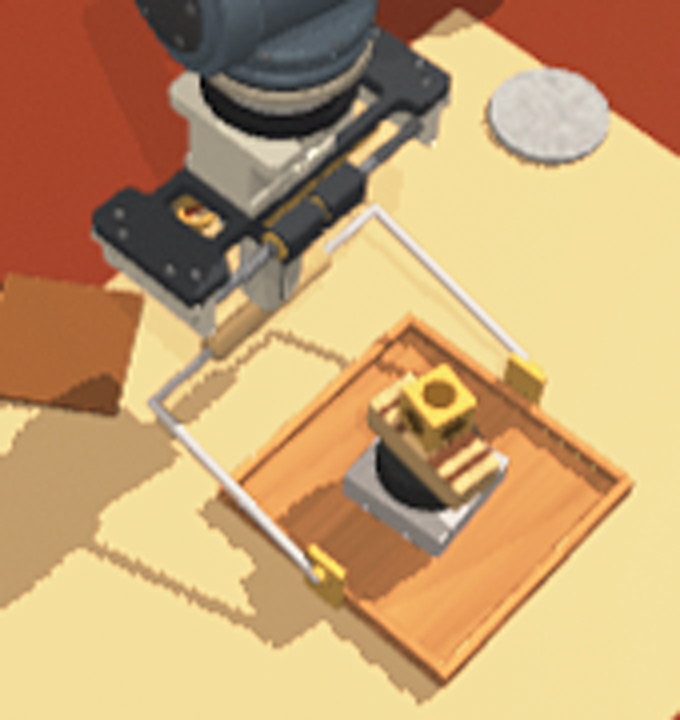

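The bail is folded well down at about -1.25 rad and the stack is untouched. I back off, open the gripper and measure the stack.

step_arm(steps=[[[0,0,0,0,0,0.06,0],[0,0,0,0,0.02,0.12,0.5],[0,0,0,0,0.07,0.15,0.7],[0,0,0,0,0.12,0.15,0.7],[0,0,0,0,0.17,0.15,0.7]]])

```text
clock: 4.82
eef_pos: [458.3, 177.4, 253.2]
ee_rot: [-90.0, -0.1, 8.1]
wrist_force: [0.8, 0.1, 0.4]
gripper_width: 0.387
```

```bash
python3 - <<'E'
from h import *
T=img("top");S=img("scene");W=img("wrist")
save(T,"t4.png",(250,170,350,260),8); save(S,"s4.png",(330,235,410,295),8); save(W,"w4.png")
# bail angle estimate
C=np.array([575,22,30.]);a=np.radians(8);ex=np.array([np.cos(a),np.sin(a),0]);ey=np.array([-np.sin(a),np.cos(a),0])
for th in (-1.0,-1.1,-1.2,-1.3):
    for sy in (-89,89):
        p=C+sy*ey+125*(np.sin(th)*ex+np.array([0,0,np.cos(th)]));print(th,sy,p.round(),proj(S,p).round(1),proj(T,p).round(1))
print(-W["M"][:3,:3].T@W["M"][:3,3], monitor.read_state()["eef_pos"])
E
```

```text
-1.0 -89 [483. -81.  98.] [311.  261.5] [334.  242.2]
-1.0 89 [458.  95.  98.] [368.3 212.1] [267.  249.7]
-1.1 -89 [477. -82.  87.] [309.  262.5] [334.2 244.8]
-1.1 89 [452.  95.  87.] [365.8 213.6] [267.8 252.3]
-1.2 -89 [472. -82.  75.] [307.4 264. ] [334.4 247.1]
-1.2 89 [447.  94.  75.] [363.6 215.5] [268.6 254.5]
-1.3 -89 [468. -83.  63.] [306.2 265.8] [334.5 248.9]
-1.3 89 [443.  93.  63.] [362.  217.7] [269.4 256.2]
[380.1022404  167.63221614 394.22095543] [458.0052602  177.37832445 252.42545781]
```

View pics/t4.png

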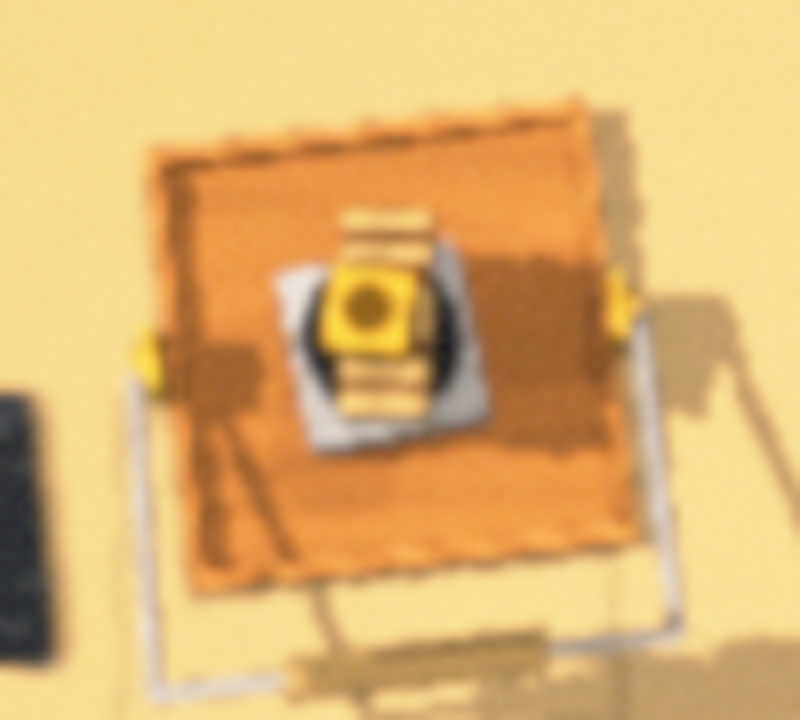

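View pics/s4.png

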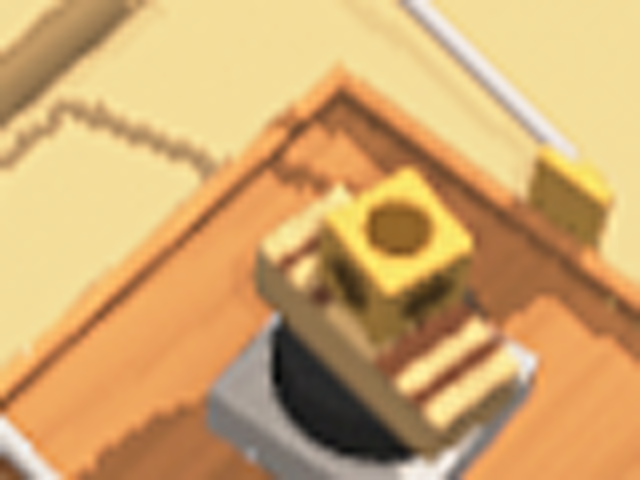

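View pics/w4.png

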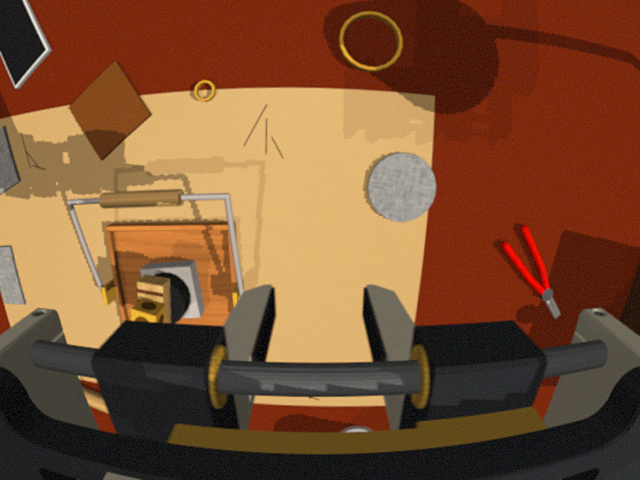

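The view shows the bail down (wire corner at top-crop (680,628), about -1.28 rad) and the cube dimple at top-crop (370,308) and scene-crop (400,228).

```bash
python3 - <<'E'
from h import *
T=img("top");S=img("scene");W=img("wrist")
def s(a,b):return (S,330+a/8-.45,235+b/8-.45)
def t(a,b):return (T,250+a/8-.45,170+b/8-.45)
a,b=s(400,228),t(370,308);print("cube",tri(a,b).round(1),onz(*a,102).round(1),onz(*b,102).round(1))
def poly(n,f,pts,z):
    w=np.array([onz(*f(*p),z)[:2] for p in pts],np.float32);r=cv2.minAreaRect(w);print(n,w.round(1).tolist(),w.mean(0).round(1),"rect",np.round(r[0],1),np.round(r[1],1),round(r[2],1))
poly("cubeT",t,[(333,262),(420,270),(408,357),(322,347)],102)
poly("cubeS",s,[(410,168),(475,245),(388,300),(322,218)],102)
poly("oblT",t,[(343,208),(434,208),(432,418),(340,418)],74)
poly("oblS",s,[(340,183),(520,365),(430,452),(257,250)],74)
poly("steelT",t,[(275,272),(455,238),(490,418),(318,450)],28)
h=cv2.cvtColor(W["frame"],cv2.COLOR_RGB2HSV);m=((h[...,1]<60)&(h[...,2]>80)).astype(np.uint8)
n,l,st,ce=cv2.connectedComponentsWithStats(m);i=l[187,400]
c=max(cv2.findContours((l==i).astype(np.uint8),0,2)[0],key=cv2.contourArea)
w=np.array([onz(W,*p[0],6)[:2] for p in c],np.float32);print("roundW",st[i],cv2.fitEllipse(w))
# carrier rim corners wrist z16
for p in [(107,226),(232,222)]: print("rimW",onz(W,*p,16).round(1))
print("cubeW",onz(W,148,308,102))
E
```

```text
cube [571.9  24.1 100.3] [573.4  24.6 102. ] [570.7  22.7 102. ]
cubeT [[585.7999877929688, 35.5], [583.9000244140625, 6.599999904632568], [554.7000122070312, 9.600000381469727], [557.2999877929688, 38.20000076293945]] [570.4  22.5] rect [570.6  22.4] [29.  29.4] 84.7
cubeS [[561.5, 38.70000076293945], [588.5999755859375, 36.099998474121094], [587.2999877929688, 8.100000381469727], [559.0999755859375, 11.100000381469727]] [574.1  23.5] rect [574.4  23.4] [28.  28.6] 84.5
oblT [[609.5999755859375, 35.5], [610.4000244140625, 4.5], [538.5, 2.9000000953674316], [537.5999755859375, 34.0]] [574.   19.2] rect [574.   19.3] [72.1 31.1] 1.3
oblS [[542.0, 35.400001525878906], [611.2999877929688, 35.099998474121094], [615.9000244140625, 0.10000000149011612], [544.2999877929688, 4.699999809265137]] [578.4  18.9] rect [579.   17.8] [34.9 74.1] 89.7
steelT [[595.2000122070312, 63.0], [609.0, -0.10000000149011612], [545.2999877929688, -14.5], [532.4000244140625, 45.599998474121094]] [570.5  23.5] rect [570.3  24.3] [65.6 64.6] 12.7
roundW [ 372  154   68   68 3650] ((419.3844909667969, 263.6119384765625), (73.51942443847656, 74.36837768554688), 179.75491333007812)
rimW [505.2 -69.6  16. ]
rimW [480.6  85.2  16. ]
cubeW [551.74830575  25.57999272 102.        ]
```

step_arm(steps=[[[0,0,-0.047,0.023,-0.031,0,0.7],[0,0,-0.094,0.046,-0.062,0,0.7],[0,0,-0.141,0.069,-0.093,-0.03,0.7],[0,0,-0.188,0.092,-0.124,-0.06,0.7],[0,0,-0.236,0.114,-0.154,-0.092,0.7]]], squeeze=20)

```text
clock: 5.75
eef_pos: [572.8, 19.1, 159.5]
ee_rot: [-90.0, -0.0, -5.6]
wrist_force: [0.4, 0.8, 0.2]
gripper_width: 0.698
```

step_arm(steps=[[[0,0,0,0,0,0,0.7],[0,0,0,0,0,-0.02,0.7],[0,0,0,0,0,-0.04,0.7],[0,0,0,0,0,-0.058,0.7],[0,0,0,0,0,-0.058,0.7]]])

```text
clock: 6.38
eef_pos: [571.5, 21.6, 101.5]
ee_rot: [-90.0, 0.1, -5.4]
wrist_force: [-0.0, -0.5, -0.1]
gripper_width: 0.703
```

```bash
python3 - <<'E'
from h import *
S=img("scene");save(S,"s5.png",(310,195,430,295),6);W=img("wrist");save(W,"w5.png")
E
```

```text
(no output)
```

View pics/s5.png

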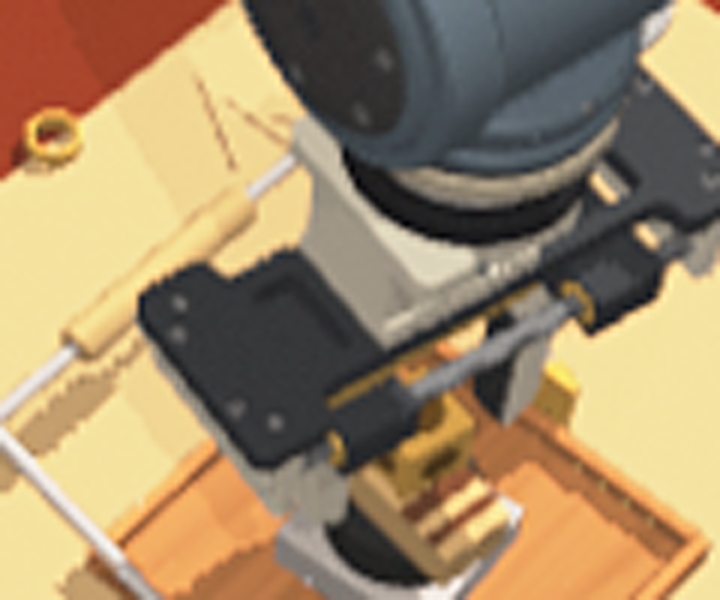

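View pics/w5.png

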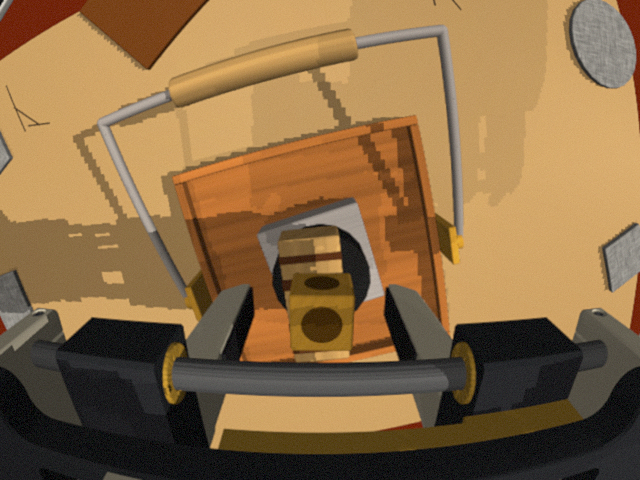

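The cube (321,325) sits midway between the fingers (edges at about 252 and 385), square to them. Close and lift.

step_arm(steps=[[[0,0,0,0,0.001,0,0.4],[0,0,0,0,0.001,0,0.0],[0,0,0,0,0.001,0,0.0],[0,0,0,0,0.001,0,0.0],[0,0,0,0,0.001,0,0.0]]])

```text
clock: 7.1
eef_pos: [572.2, 22.7, 102.2]
ee_rot: [-90.0, -0.0, -5.4]
wrist_force: [0.3, 0.6, 1.1]
gripper_width: 0.301
```

step_arm(steps=[[[0,0,0,0,0,0.003,0.0],[0,0,0,0,0,0.012,0.0],[0,0,0,0,0,0.03,0.0],[0,0,0,0,0,0.05,0.0],[0,0,0,0,0,0.06,0.0]]])

```text
clock: 7.72
eef_pos: [572.7, 22.7, 164.2]
ee_rot: [-90.0, -0.1, -5.4]
wrist_force: [0.0, -0.1, -2.1]
gripper_width: 0.296
```

```bash
python3 - <<'E'
from h import *
S=img("scene");save(S,"s6.png",(310,195,430,295),6);W=img("wrist");save(W,"w6.png")
E
```

```text
(no output)
```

View pics/w6.png

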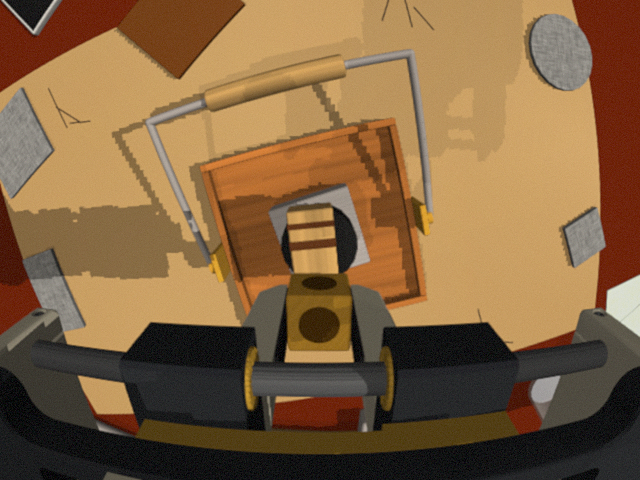

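View pics/s6.png

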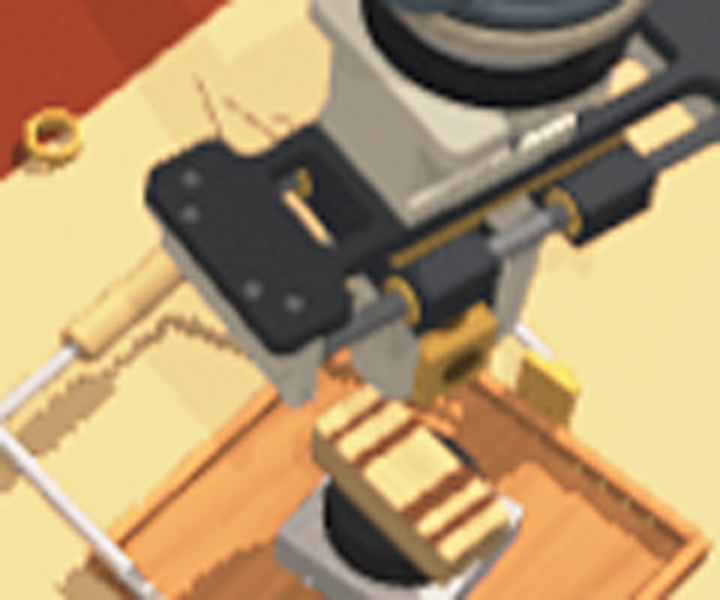

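The cube is held level and the oblong is undisturbed. The wrist view also shows the rests (small at (583,237), round (560,52), oblong (53,290)), so I cross-check them.

```bash
python3 - <<'E'
from h import *
W=img("wrist")
h=cv2.cvtColor(W["frame"],cv2.COLOR_RGB2HSV);m=((h[...,1]<60)&(h[...,2]>60)).astype(np.uint8)
n,l,st,ce=cv2.connectedComponentsWithStats(m)
for nm,(u,v) in {"small":(583,237),"round":(560,52),"obl":(50,290),"sq":(22,143)}.items():
    i=l[v,u];mm=cv2.morphologyEx((l==i).astype(np.uint8),cv2.MORPH_CLOSE,np.ones((3,3)))
    c=max(cv2.findContours(mm,0,2)[0],key=cv2.contourArea)
    w=np.array([onz(W,*p[0],5)[:2] for p in c],np.float32);r=cv2.minAreaRect(w);print(nm,st[i],np.round(r[0],1),np.round(r[1],1),round(r[2],1))
# oblong
E
```

```text
small [ 564  208   42   60 1520] [602.5 293.4] [49.7 48.6] 23.7
round [ 530   14   63   77 3589] [419.1 264.5] [75.5 74.7] 51.4
obl [   0  250   85  110 3649] [ 637.4 -342.2] [100.4 209.5] 18.8
sq [   0   88   53  111 3543] [ 446.6 -282.7] [85.9 87.3] 26.3
```

step_arm(steps=[[[0,0,0.1,0.006,0.054,0,0.0],[0,0,0.2,0.012,0.108,0,0.0],[0,0,0.3,0.018,0.162,0,0.0],[0,0,0.4,0.024,0.216,0,0.0],[0,0,0.511,0.03,0.27,0,0.0]]])

```text
clock: 8.5
eef_pos: [601.8, 294.4, 161.2]
ee_rot: [-90.0, 0.1, 24.1]
wrist_force: [0.9, 0.1, -2.3]
gripper_width: 0.297
```

step_arm(steps=[[[0,0,0,0,0,-0.02,0.0],[0,0,0,0,0,-0.05,0.0],[0,0,0,0,0,-0.08,0.0],[0,0,0,0,0,-0.1,0.0],[0,0,0,0,0,-0.1,0.0]]])

```text
clock: 9.12
eef_pos: [601.3, 291.8, 60.3]
ee_rot: [-90.0, 0.2, 23.9]
wrist_force: [-0.1, -0.4, -0.4]
gripper_width: 0.301
```

step_arm(steps=[[[0,0,0,0.001,0.001,-0.012,0.0],[0,0,0,0.001,0.001,-0.02,0.0],[0,0,0,0.001,0.001,-0.024,0.0],[0,0,0,0.001,0.001,-0.0255,0.0],[0,0,0,0.001,0.001,-0.0255,0.0]]])

```text
clock: 9.75
eef_pos: [603.2, 293.8, 36.8]
ee_rot: [-90.0, -0.0, 23.9]
wrist_force: [0.3, 0.1, -1.5]
gripper_width: 0.301
```

```bash
python3 - <<'E'
from h import *
s=monitor.read_state();print(s["eef_pos"],s["wrist_force"])
S=img("scene");save(S,"s7.png",(410,175,530,275),6);W=img("wrist");save(W,"w7.png")
E
```

```text
[603.19789811 293.77525537  36.81709737] [ 0.27775507  0.07639484 -1.45098437]
```

View pics/w7.png

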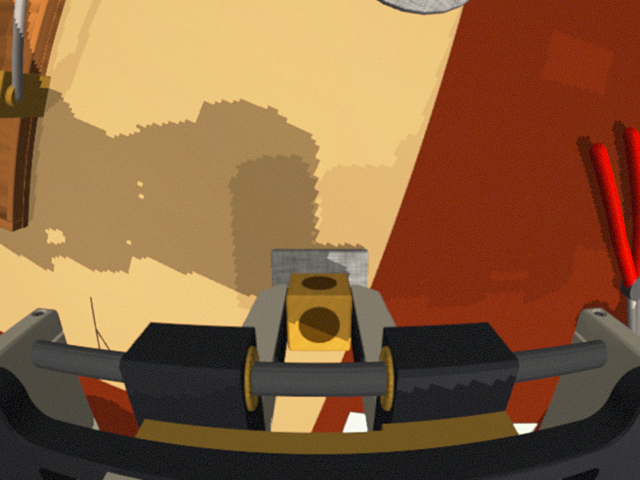

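View pics/s7.png

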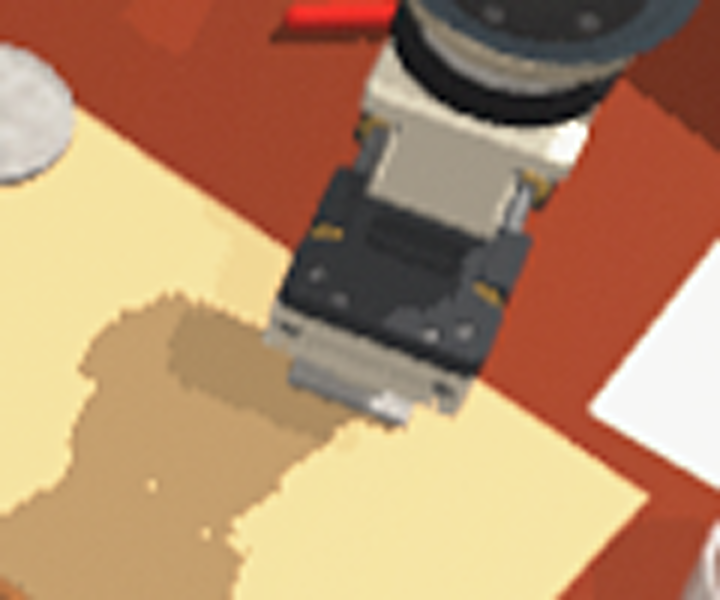

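The cube (mid column 320) is centred over the rest (272–368) and square. Lower onto it and release.

step_arm(steps=[[[0,0,0,0,0,-0.001,0.0],[0,0,0,0,0,-0.002,0.0],[0,0,0,0,0,-0.002,0.0],[0,0,0,0,0,-0.002,0.2],[0,0,0,0,0,-0.002,0.4]]])

```text
clock: 10.48
eef_pos: [603.3, 293.8, 34.8]
ee_rot: [-90.0, -0.0, 23.9]
wrist_force: [1.4, -0.2, 0.0]
gripper_width: 0.365
```

step_arm(steps=[[[0,0,0,0,0,0,0.5],[0,0,0,0,0,0.01,0.5],[0,0,0,0,0,0.04,0.5],[0,0,0,0,0,0.09,0.5],[0,0,0,0,0,0.14,0.6]]])

```text
clock: 11.1
eef_pos: [603.0, 293.7, 176.9]
ee_rot: [-90.0, -0.0, 23.9]
wrist_force: [0.4, 0.2, -0.1]
gripper_width: 0.563
```

step_arm(steps=[[[0,0,-0.08,-0.005,-0.05,0.01,0.7],[0,0,-0.16,-0.011,-0.1,0.01,0.7],[0,0,-0.24,-0.016,-0.15,0.01,0.7],[0,0,-0.32,-0.022,-0.2,0.01,0.7],[0,0,-0.4,-0.027,-0.25,0.0,0.7]]])

```text
clock: 11.72
eef_pos: [576.3, 42.2, 176.1]
ee_rot: [-90.0, -0.1, 0.8]
wrist_force: [1.1, -0.3, -1.1]
gripper_width: 0.698
```

```bash
python3 - <<'E'
from h import *
s=monitor.read_state();print(s["eef_pos"],s["ee_rot"])
T=img("top");S=img("scene");save(S,"s8.png",(430,195,530,275),8);W=img("wrist");save(W,"w8.png")
save(T,"t8.png",(180,170,260,230),10)
E
```

```text
[576.29423385  42.19010265 176.07832168] [-90.00305618  -0.14861898   0.84188762]
```

View pics/w8.png

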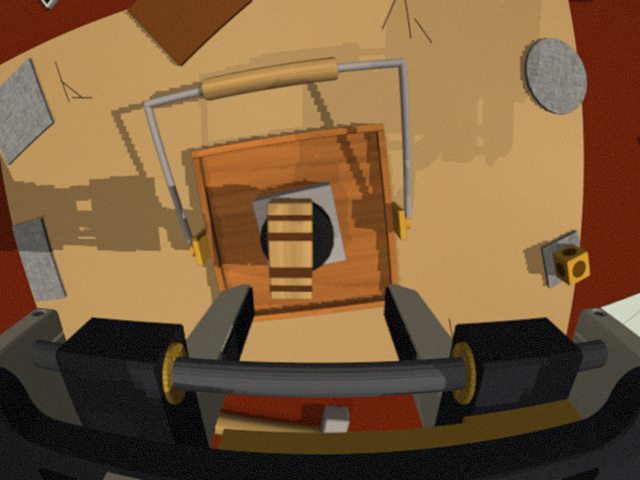

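View pics/s8.png

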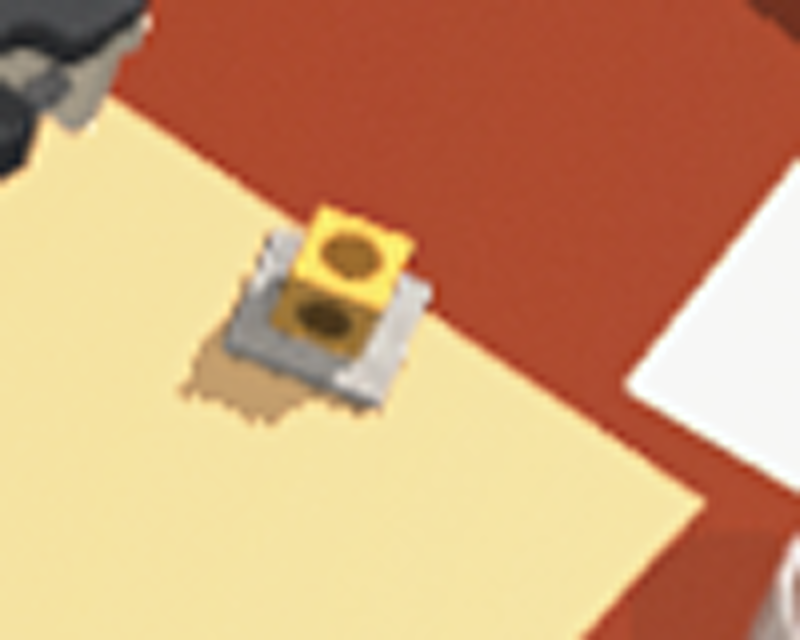

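View pics/t8.png

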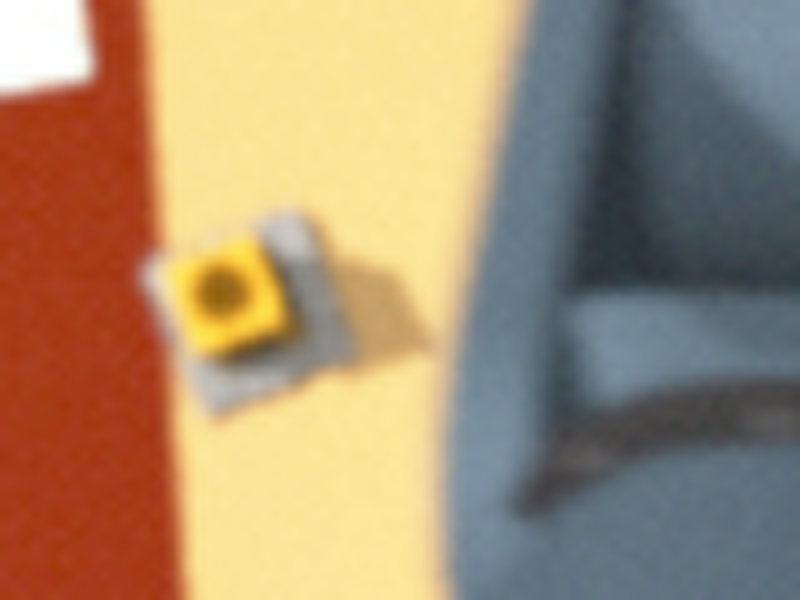

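The cube stands upright and square on its rest. Now I check its position and measure the oblong.

```bash
python3 - <<'E'
from h import *
T=img("top");S=img("scene");W=img("wrist")
print("cube",onz(T,201.35,198.55,34).round(1),onz(S,473.3,226.6,34).round(1))
w=np.array([onz(W,*p,74)[:2] for p in [(270,199),(311,200),(313,298),(272,298)]],np.float32);print(w.round(1).tolist(),cv2.minAreaRect(w))
w=np.array([onz(W,*p,28)[:2] for p in [(253,199),(331,183),(347,260)]]);print("steel",w.round(1).tolist(),(w[0]+w[2])/2)
E
```

```text
cube [602.1 295.2  34. ] [604.3 294.5  34. ]
[[539.5, 10.899999618530273], [539.9000244140625, 38.20000076293945], [610.7000122070312, 40.400001525878906], [611.5, 10.800000190734863]] ((575.12744140625, 24.691509246826172), (71.93512725830078, 29.63958740234375), 1.43084716796875)
steel [[547.5, -8.8], [534.0, 52.8], [597.2, 67.6]] [572.35282589  29.35684663]
```

```bash
python3 - <<'E'
from h import *
W=img("wrist");print(monitor.read_state()["eef_pos"].round(1))
save(W,"w9.png",(220,160,420,310),4)
E
```

```text
[576.4  44.8 175.2]
```

View pics/w9.png

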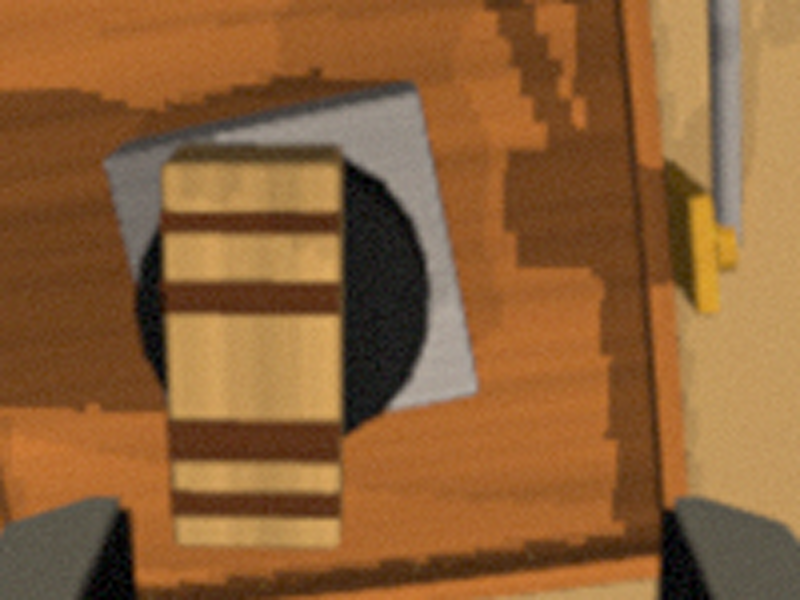

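```bash
python3 - <<'E'
from h import *
W=img("wrist");print(monitor.read_state()["eef_pos"].round(1))
f=lambda a,b:(W,220+a/4-.4,160+b/4-.4)
w=np.array([onz(*f(*p),74)[:2] for p in [(163,160),(343,160),(342,547),(177,545)]],np.float32);print(w.round(1).tolist(),cv2.minAreaRect(w))
w=np.array([onz(*f(*p),28)[:2] for p in [(105,165),(415,90),(476,392)]]);print("steel",w.round(1).tolist(),(w[0]+w[2])/2)
# puck left/right extents at z 52
w=np.array([onz(*f(*p),52)[:2] for p in [(428,290),(137,300)]]);print("puck y",w.round(1).tolist())
E
```

```text
[576.3  44.8 175. ]
[[539.9000244140625, 5.0], [539.5999755859375, 35.099998474121094], [609.4000244140625, 35.5], [609.9000244140625, 5.599999904632568]] ((574.7274169921875, 20.359333038330078), (69.9936294555664, 30.068843841552734), 0.49394315481185913)
steel [[549.0, -14.0], [533.4, 47.4], [595.1, 61.2]] [572.05978578  23.60905248]
puck y [[567.4, 50.2], [570.2, -3.9]]
```

step_arm(steps=[[[0,0,0,-0.001,-0.013,0,0.7],[0,0,0,-0.001,-0.025,-0.02,0.7],[0,0,0,-0.001,-0.025,-0.05,0.7],[0,0,0,-0.001,-0.025,-0.08,0.7],[0,0,0,-0.001,-0.025,-0.095,0.7]]], squeeze=15)

```text
clock: 12.75
eef_pos: [574.6, 18.5, 78.3]
ee_rot: [-90.0, 0.1, 1.0]
wrist_force: [-0.2, 0.4, -0.4]
gripper_width: 0.698
```

step_arm(steps=[[[0,0,0,0,0,0,0.7],[0,0,0,0,0,0,0.4],[0,0,0,0,0,0,0.2],[0,0,0,0,0,0,0.0],[0,0,0,0,0,0,0.0]]])

```text
clock: 13.38
eef_pos: [575.2, 18.8, 79.9]
ee_rot: [-90.0, -0.0, 1.0]
wrist_force: [-0.9, 0.0, 2.6]
gripper_width: 0.323
```

step_arm(steps=[[[0,0,0,0,0,0,0.0],[0,0,0,0,0,0.006,0.0],[0,0,0,0,0,0.02,0.0],[0,0,0,0,0,0.045,0.0],[0,0,0,0,0,0.06,0.0]]])

```text
clock: 14.0
eef_pos: [575.6, 18.7, 141.5]
ee_rot: [-90.0, -0.1, 1.0]
wrist_force: [0.4, 0.4, -0.8]
gripper_width: 0.319
```

```bash
python3 - <<'E'
from h import *
img("top");img("top")
S=img("scene");save(S,"s10.png",(310,195,430,295),6);W=img("wrist");save(W,"w10.png");print(monitor.read_state()["eef_pos"].round(1))
E
```

```text
[575.   18.7 139.5]
```

View pics/w10.png

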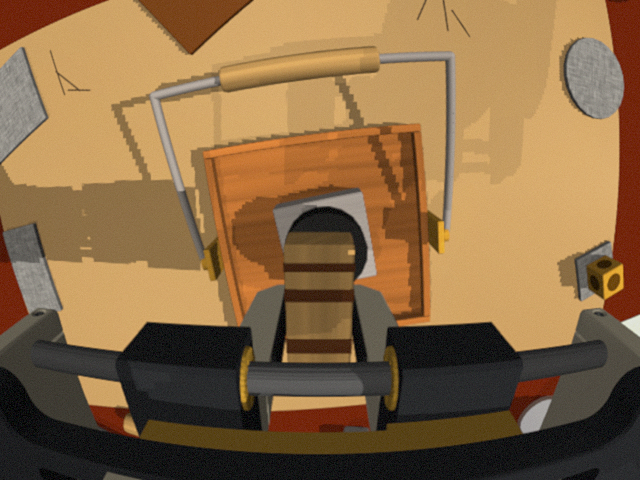

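View pics/s10.png

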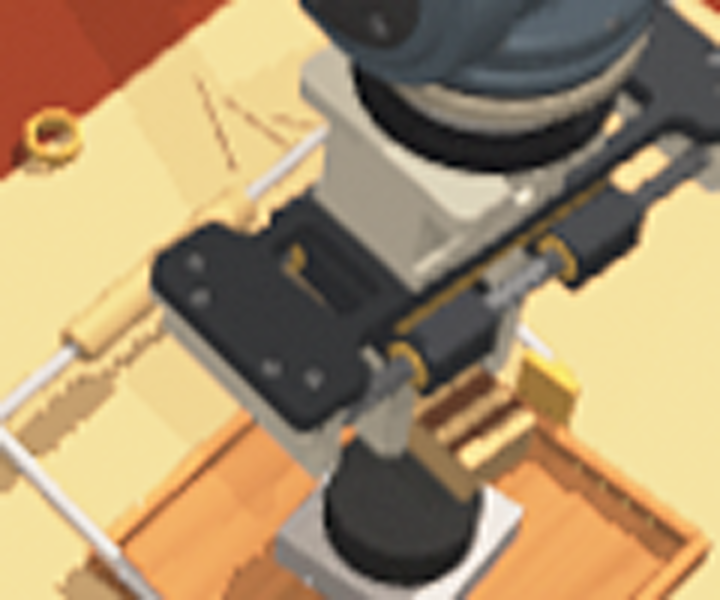

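Held level. Carry it to the oblong rest.

step_arm(steps=[[[0,0,0.03,0.008,-0.058,0.01,0.0],[0,0,0.06,0.016,-0.117,0.01,0.0],[0,0,0.09,0.024,-0.175,0.01,0.0],[0,0,0.12,0.032,-0.234,0.0,0.0],[0,0,0.15,0.038,-0.292,0,0.0]]])

```text
clock: 14.82
eef_pos: [612.4, -274.9, 137.7]
ee_rot: [-89.9, 0.1, 9.6]
wrist_force: [1.6, 0.4, -1.1]
gripper_width: 0.32
```

step_arm(steps=[[[0,0,0,0,0,0,0.0],[0,0,0,0,0,-0.02,0.0],[0,0,0,0,0,-0.05,0.0],[0,0,0,0,0,-0.08,0.0],[0,0,0,0,0,-0.08,0.0]]])

```text
clock: 15.45
eef_pos: [611.5, -270.8, 56.2]
ee_rot: [-89.8, 0.3, 9.7]
wrist_force: [-0.4, -0.1, 0.2]
gripper_width: 0.322
```

```bash
python3 - <<'E'
from h import *
img("top");img("top");img("top")
S=img("scene");save(S,"s11.png",(220,325,340,425),6);W=img("wrist");save(W,"w11.png");s=monitor.read_state();print(s["eef_pos"].round(1),s["ee_rot"])
E
```

```text
[ 613.7 -273.2   60.9] [-9.00640582e+01 -8.47494701e-02  9.60469545e+00]
```

View pics/w11.png

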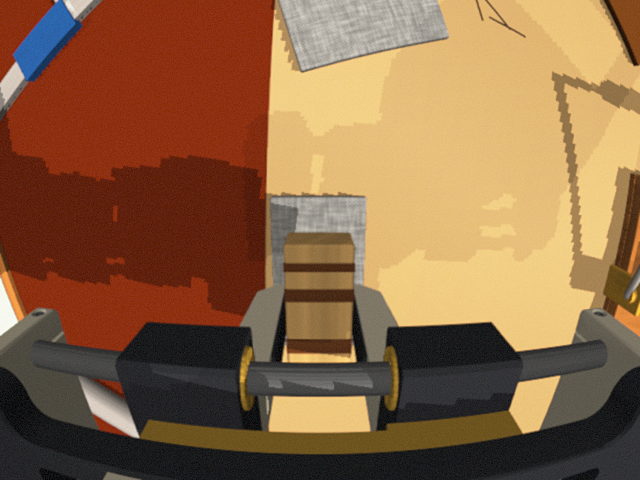

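View pics/s11.png

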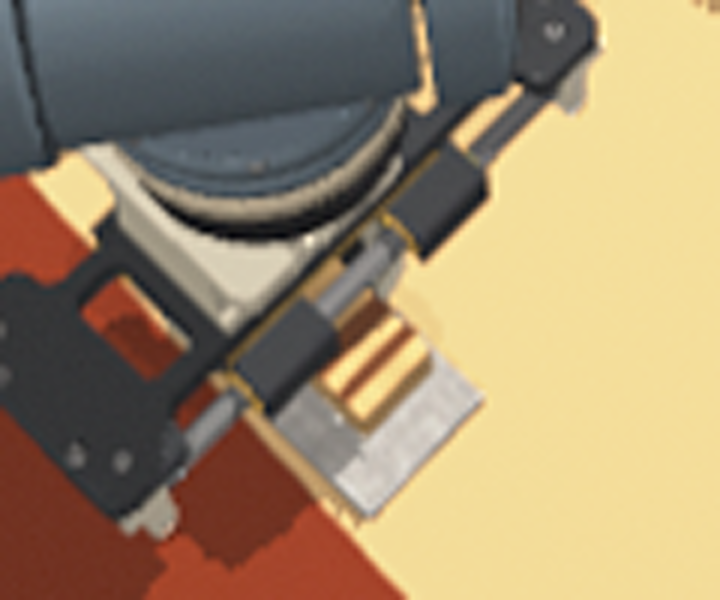

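It is centred over the rest (block mid 320, rest 270–366) and parallel. Lower and release.

step_arm(steps=[[[0,0,0,0,0,-0.01,0.0],[0,0,0,0,0,-0.018,0.0],[0,0,0,0,0,-0.023,0.0],[0,0,0,0,0,-0.026,0.0],[0,0,0,0,0,-0.026,0.0]]])

```text
clock: 16.32
eef_pos: [613.2, -273.3, 33.7]
ee_rot: [-90.0, -0.0, 9.6]
wrist_force: [-1.2, 0.4, 1.4]
gripper_width: 0.322
```

step_arm(steps=[[[0,0,0,0,0,0,0.0],[0,0,0,0,0,-0.0005,0.0],[0,0,0,0,0,-0.0005,0.2],[0,0,0,0,0,-0.0005,0.45],[0,0,0,0,0,-0.0005,0.5]]])

```text
clock: 16.95
eef_pos: [613.1, -273.3, 33.0]
ee_rot: [-90.0, -0.0, 9.6]
wrist_force: [-0.2, -0.6, -0.2]
gripper_width: 0.48
```

step_arm(steps=[[[0,0,0,0,0,0,0.5],[0,0,0,0,0,0.01,0.5],[0,0,0,0,0,0.04,0.5],[0,0,0,0,0,0.09,0.6],[0,0,0,0,0,0.13,0.8]]])

```text
clock: 17.58
eef_pos: [613.4, -273.4, 165.9]
ee_rot: [-90.1, -0.1, 9.6]
wrist_force: [-0.3, 0.7, -0.7]
gripper_width: 0.664
```

step_arm(steps=[[[0,0,0,-0.008,0.058,0,0.85],[0,0,0,-0.016,0.117,0,0.85],[0,0,0,-0.024,0.175,0,0.85],[0,0,0,-0.032,0.234,0,0.85],[0,0,0,-0.038,0.28,0,0.85]]])

```text
clock: 18.2
eef_pos: [574.7, 8.9, 164.0]
ee_rot: [-90.0, -0.1, 9.6]
wrist_force: [1.0, -0.3, -0.5]
gripper_width: 0.849
```

```bash
python3 - <<'E'
from h import *
img("top");img("top");img("top");img("top")
S=img("scene");save(S,"s12.png",(220,325,340,425),6);save(S,"s12b.png",(330,235,410,295),8);W=img("wrist");save(W,"w12.png");s=monitor.read_state();print(s["eef_pos"].round(1),s["ee_rot"])
E
```

```text
[575.4   5.9 163.5] [-9.00174414e+01 -3.04382204e-02  9.54253305e+00]
```

View pics/w12.png

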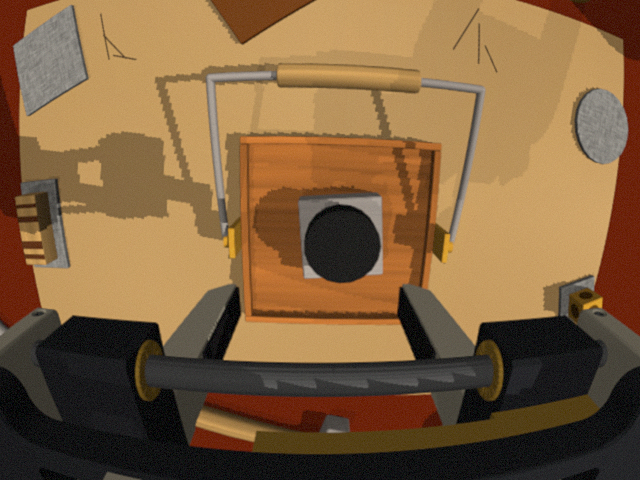

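View pics/s12.png

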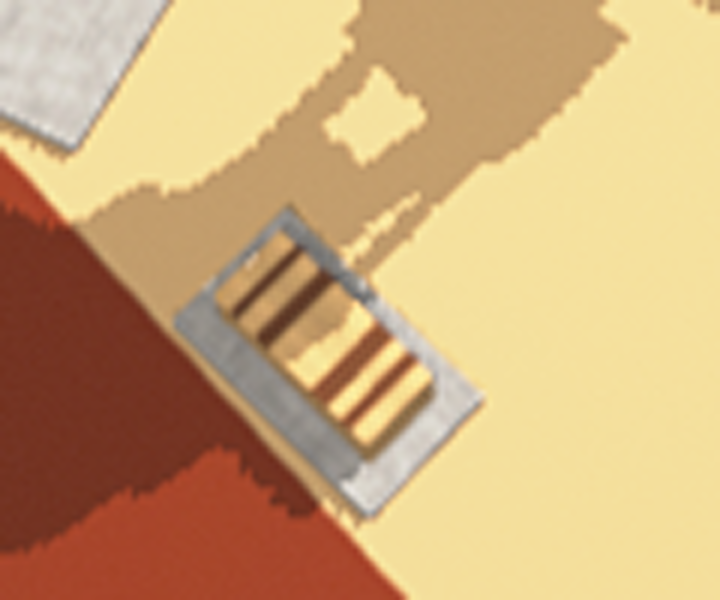

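```bash
python3 - <<'E'
from h import *
W=img("wrist");S=img("scene");T=img("top")
f=lambda a,b:(S,220+a/6-.42,325+b/6-.42)
w=np.array([onz(*f(*p),28)[:2] for p in [(285,230),(434,380),(365,458),(217,300)]],np.float32);print("obl",w.mean(0),cv2.minAreaRect(w))
w=np.array([onz(*f(*p),6)[:2] for p in [(290,205),(484,401),(368,517),(174,321)]],np.float32);print("rest",w.mean(0),cv2.minAreaRect(w))
g=W["frame"].max(2);m=(g<50).astype(np.uint8);n,l,st,ce=cv2.connectedComponentsWithStats(m);i=l[240,340];print(st[i],ce[i])
c=max(cv2.findContours((l==i).astype(np.uint8),0,2)[0],key=cv2.contourArea)
w=np.array([onz(W,*p[0],52)[:2] for p in c]);print("puckW y",w[:,1].min(),w[:,1].max(),"xmax",w[:,0].max())
w=np.array([onz(W,*p[0],28)[:2] for p in c]);print("puckW xmin at 28",w[:,0].min())
w=np.array([onz(W,*p,28)[:2] for p in [(299,198),(381,194),(382.5,272.5)]]);print("steel",w.round(1).tolist(),(w[0]+w[2])/2, np.degrees(np.arctan2(*(w[2]-w[1])[::-1])),np.degrees(np.arctan2(*(w[1]-w[0])[::-1])))
for d,(u,v) in ((S,(371,279)),(T,(298,212))):
    g=d["frame"].max(2);m=(g<70).astype(np.uint8);n,l,st,ce=cv2.connectedComponentsWithStats(m);i=l[v,u];print(st[i],ce[i],onz(d,*ce[i],46))
save(S,"s13.png",(330,235,410,295),8)
E
```

```text
obl [ 616.9724  -272.35916] ((617.1412353515625, -272.5689392089844), (71.0796127319336, 31.406652450561523), 8.20498275756836)
rest [ 615.32825 -272.14688] ((614.9296875, -272.7310485839844), (92.16667938232422, 52.456871032714844), 7.933811187744141)
[ 306  205   75   78 4546] [342.07105147 243.55609327]
puckW y -4.957141491789498 49.084798027060806 xmax 598.4043249543071
puckW xmin at 28 545.4984973588836
steel [[546.0, -14.4], [532.4, 46.4], [594.4, 60.9]] [570.1845908  23.2573743] 13.205119006386791 102.63515436986366
[ 333  203   96   90 1694] [368.44273908 252.99291617] [516.49100709  50.67703416  46.        ]
[     0      0    640    480 297720] [322.619562   237.43175131] [500.23767813 -49.34425112  46.        ]
```

The oblong sits within 2 mm of its rest's centre and parallel. Puck is about (571.5,22.3), steel about (571,23.4) at yaw 13°. Take the puck.

step_arm(steps=[[[0,0,0,-0.002,0.008,0,0.85],[0,0,0,-0.004,0.0165,-0.02,0.85],[0,0,0,-0.004,0.0165,-0.05,0.85],[0,0,0,-0.004,0.0165,-0.08,0.85],[0,0,0,-0.004,0.0165,-0.09,0.85]]], squeeze=15)

```text
clock: 19.27
eef_pos: [570.3, 23.4, 71.7]
ee_rot: [-90.0, 0.1, 9.6]
wrist_force: [-0.1, -0.3, 0.7]
gripper_width: 0.854
```

step_arm(steps=[[[0,0,0,0,0,-0.008,0.85],[0,0,0,0,0,-0.017,0.85],[0,0,0,0,0,-0.017,0.85],[0,0,0,0,0,-0.017,0.85],[0,0,0,0,0,-0.017,0.85]]])

```text
clock: 19.9
eef_pos: [571.3, 23.2, 56.6]
ee_rot: [-90.0, -0.0, 9.6]
wrist_force: [0.6, -0.1, 0.1]
gripper_width: 0.849
```

```bash
python3 - <<'E'
from h import *
W=img("wrist");save(W,"w14.png");s=monitor.read_state();print(s["eef_pos"].round(1),s["ee_rot"])
E
```

```text
[571.3  23.2  56.5] [-9.00067654e+01 -3.61722262e-02  9.57913839e+00]
```

View pics/w14.png

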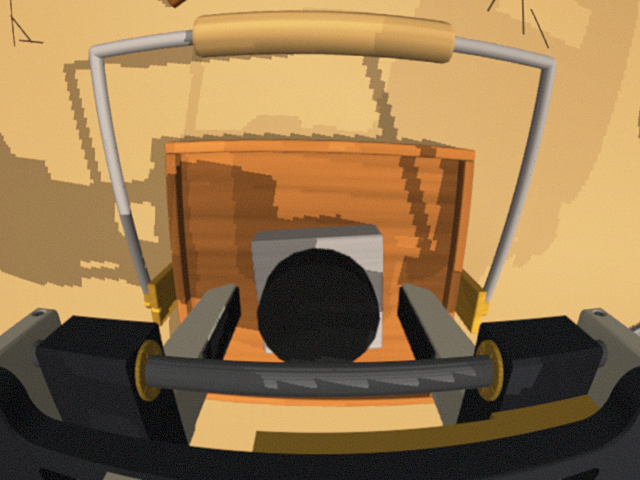

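The puck is centred between the fingers (mid 319). Close and lift.

step_arm(steps=[[[0,0,0,0,0,0,0.65],[0,0,0,0,0,0,0.55],[0,0,0,0,0,0,0.3],[0,0,0,0,0,0,0.3],[0,0,0,0,0,0,0.3]]])

```text
clock: 20.58
eef_pos: [571.1, 23.2, 56.1]
ee_rot: [-90.0, -0.0, 9.6]
wrist_force: [-0.9, 0.7, 0.6]
gripper_width: 0.601
```

step_arm(steps=[[[0,0,0,0,0,0,0.3],[0,0,0,0,0,0.005,0.3],[0,0,0,0,0,0.02,0.3],[0,0,0,0,0,0.05,0.3],[0,0,0,0,0,0.07,0.3]]])

```text
clock: 21.2
eef_pos: [571.5, 23.2, 128.3]
ee_rot: [-90.0, -0.1, 9.6]
wrist_force: [0.3, -0.1, -1.4]
gripper_width: 0.597
```

```bash
python3 - <<'E'
from h import *
for i in range(4): img("top")
S=img("scene");save(S,"s15.png",(310,195,430,295),6);W=img("wrist");save(W,"w15.png");s=monitor.read_state();print(s["eef_pos"].round(1),s["ee_rot"])
E
```

```text
[570.7  23.2 125.4] [-8.99857246e+01  6.83427107e-02  9.57879050e+00]
```

View pics/w15.png

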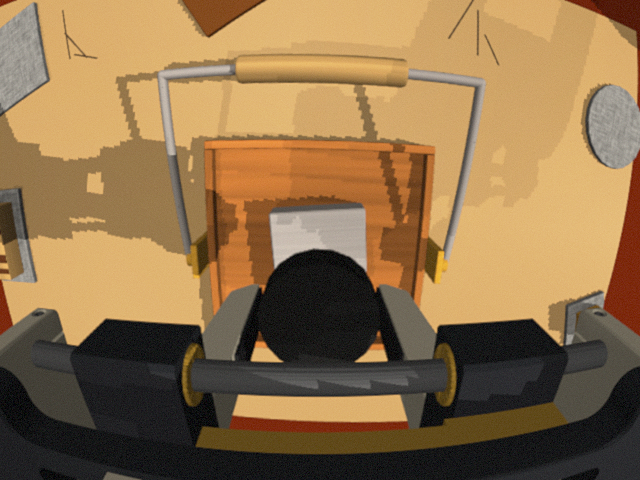

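View pics/s15.png

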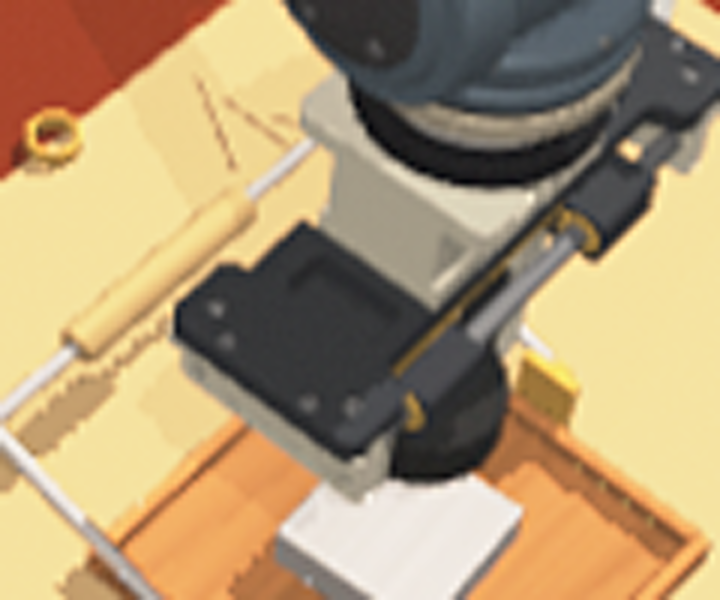

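step_arm(steps=[[[0,0,0,-0.03,0.048,0.02,0.3],[0,0,0,-0.06,0.096,0.02,0.3],[0,0,0,-0.09,0.144,0.02,0.3],[0,0,0,-0.12,0.192,0.02,0.3],[0,0,0,-0.151,0.241,0.0,0.3]]])

```text
clock: 22.12
eef_pos: [419.5, 265.8, 126.3]
ee_rot: [-90.0, -0.1, 9.6]
wrist_force: [0.8, -0.4, -1.1]
gripper_width: 0.598
```

step_arm(steps=[[[0,0,0,0,0,0,0.3],[0,0,0,0,0,-0.02,0.3],[0,0,0,0,0,-0.05,0.3],[0,0,0,0,0,-0.07,0.3],[0,0,0,0,0,-0.07,0.3]]])

```text
clock: 22.75
eef_pos: [419.8, 263.2, 54.9]
ee_rot: [-90.1, 0.2, 9.5]
wrist_force: [0.0, -1.0, -1.5]
gripper_width: 0.599
```

```bash
python3 - <<'E'
from h import *
for i in range(4): img("top")
S=img("scene");save(S,"s16.png",(350,145,470,245),6);W=img("wrist");save(W,"w16.png");s=monitor.read_state();print(s["eef_pos"].round(1),s["ee_rot"])
E
```

```text
[420.6 264.3  56.9] [-8.99798305e+01 -7.18597869e-02  9.57309842e+00]
```

View pics/w16.png

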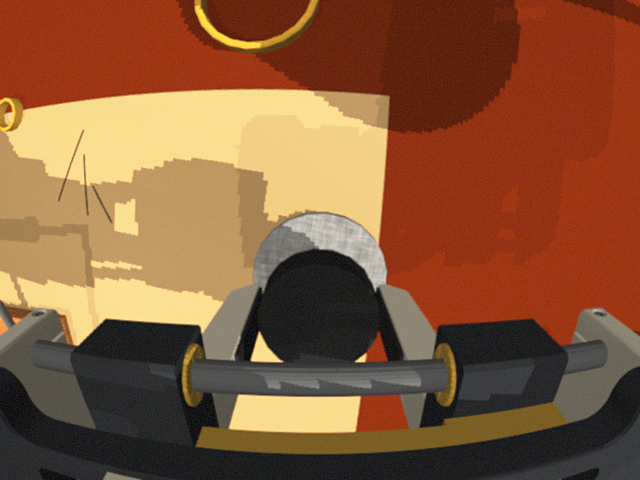

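View pics/s16.png

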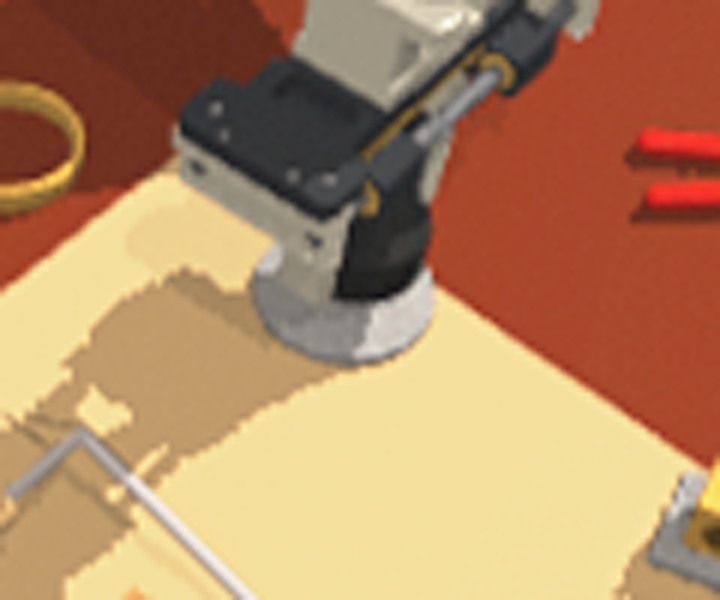

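The puck is centred over the round rest (both mid about 320). Lower and release.

step_arm(steps=[[[0,0,0,-0.001,0,-0.008,0.3],[0,0,0,-0.001,0,-0.016,0.3],[0,0,0,-0.001,0,-0.02,0.3],[0,0,0,-0.001,0,-0.0225,0.3],[0,0,0,-0.001,0,-0.0225,0.3]]])

```text
clock: 23.68
eef_pos: [419.1, 264.2, 33.7]
ee_rot: [-90.0, 0.0, 9.6]
wrist_force: [-0.8, -1.2, 1.9]
gripper_width: 0.599
```

step_arm(steps=[[[0,0,0,0,0,0,0.3],[0,0,0,0,0,-0.0005,0.3],[0,0,0,0,0,-0.0005,0.7],[0,0,0,0,0,-0.0005,0.8],[0,0,0,0,0,-0.0005,0.8]]])

```text
clock: 24.3
eef_pos: [419.1, 264.2, 33.0]
ee_rot: [-90.0, 0.0, 9.6]
wrist_force: [0.1, 0.9, -0.1]
gripper_width: 0.792
```

step_arm(steps=[[[0,0,0,0,0,0,0.85],[0,0,0,0,0,0.01,0.85],[0,0,0,0,0,0.04,0.9],[0,0,0,0,0,0.09,1.0],[0,0,0,0,0,0.15,1.0]]])

```text
clock: 24.92
eef_pos: [418.6, 263.9, 184.9]
ee_rot: [-90.0, 0.1, 9.6]
wrist_force: [0.4, 0.3, 1.6]
gripper_width: 0.999
```

step_arm(steps=[[[0,0,-0.18,0.03,-0.048,0,1.0],[0,0,-0.36,0.06,-0.096,0,1.0],[0,0,-0.54,0.09,-0.144,0,1.0],[0,0,-0.72,0.12,-0.192,0,1.0],[0,0,-0.9,0.151,-0.241,0,1.0]]])

```text
clock: 25.55
eef_pos: [570.9, 21.5, 184.0]
ee_rot: [-90.0, -0.0, -42.3]
wrist_force: [0.6, 1.2, 0.2]
gripper_width: 1.002
```

step_arm(steps=[[[0,0,-0.15,0,0,0,1.0],[0,0,-0.3,0,0,0,1.0],[0,0,-0.45,0,0,0,1.0],[0,0,-0.61,0,0,0,1.0],[0,0,-0.61,0,0,0,1.0]]])

```text
clock: 26.18
eef_pos: [570.1, 23.2, 183.7]
ee_rot: [-90.0, -0.0, -76.9]
wrist_force: [0.2, -1.1, 0.6]
gripper_width: 1.001
```

```bash
python3 - <<'E'
from h import *
for i in range(3): img("top")
T=img("top");S=img("scene");save(S,"s17.png",(350,145,470,245),6);W=img("wrist");save(W,"w17.png");s=monitor.read_state();print(s["eef_pos"].round(1),s["ee_rot"],s["joints"].round(1))
save(T,"t17.png",(180,170,280,290),5)
E
```

```text
[570.1  23.2 183.2] [-9.00003466e+01  1.07402660e-03 -7.68499975e+01] [ -2.3  26.1  94.9   0.   59.  -15.5]
```

View pics/w17.png

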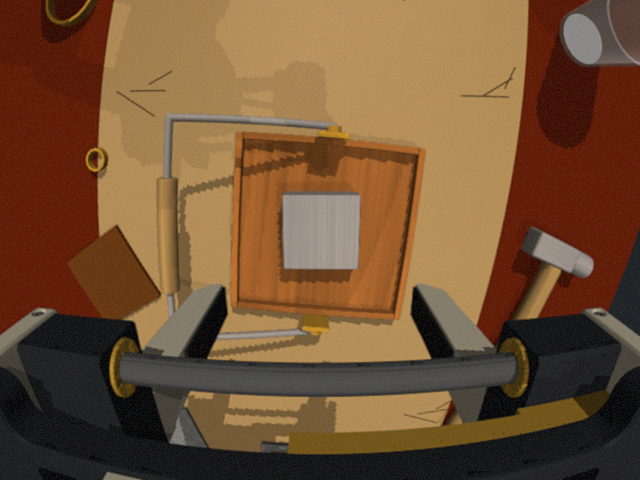

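View pics/s17.png

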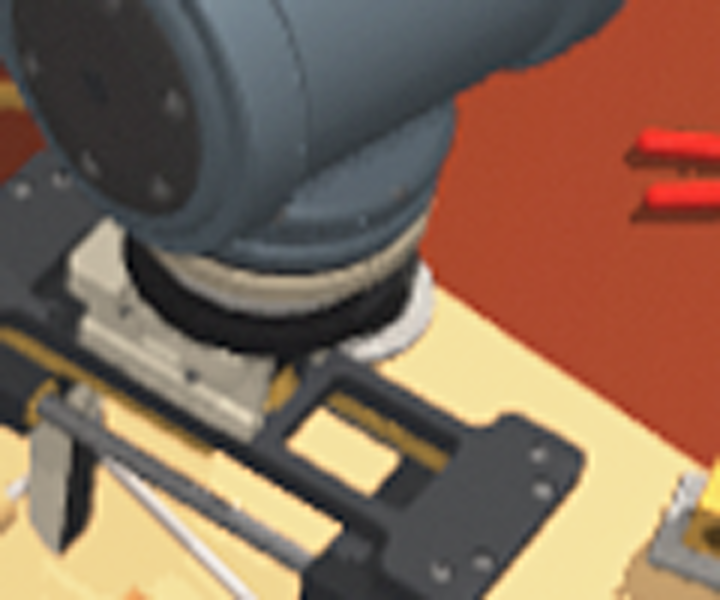

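The steel block (283–359 by 193–269) is square to the jaws. I compute its position.

```bash
python3 - <<'E'
from h import *
W=img("wrist");print(monitor.read_state()["eef_pos"].round(1))
w=np.array([onz(W,*p,28)[:2] for p in [(282.5,193),(359,193),(358,269.5),(283,269.5)]],np.float32);print(w.mean(0),cv2.minAreaRect(w))
E
```

```text
[570.1  23.2 183.2]
[571.6289    23.937592] ((571.5549926757812, 23.925586700439453), (64.18051147460938, 65.8426284790039), 13.147589683532715)
```

View pics/t17.png

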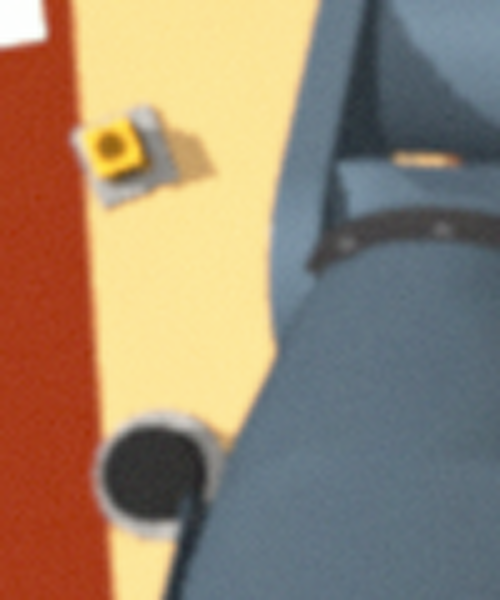

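The puck lies on its round rest. Descend on the steel block.

step_arm(steps=[[[0,0,0,0.0015,0.0005,-0.03,0.87],[0,0,0,0.0015,0.0005,-0.06,0.87],[0,0,0,0.0015,0.0005,-0.09,0.87],[0,0,0,0.0015,0.0005,-0.115,0.87],[0,0,0,0.0015,0.0005,-0.125,0.87]]], squeeze=45)

```text
clock: 27.15
eef_pos: [571.1, 23.7, 56.9]
ee_rot: [-90.1, 0.0, -76.9]
wrist_force: [-0.2, -0.2, 0.3]
gripper_width: 0.871
```

step_arm(steps=[[[0,0,0,0,0,-0.008,0.87],[0,0,0,0,0,-0.016,0.87],[0,0,0,0,0,-0.022,0.87],[0,0,0,0,0,-0.024,0.87],[0,0,0,0,0,-0.024,0.87]]])

```text
clock: 27.78
eef_pos: [571.7, 23.7, 34.2]
ee_rot: [-90.0, -0.0, -76.9]
wrist_force: [-0.1, 0.2, -0.4]
gripper_width: 0.872
```

```bash
python3 - <<'E'
from h import *
W=img("wrist");save(W,"w18.png");s=monitor.read_state();print(s["eef_pos"].round(1),s["ee_rot"],s["wrist_force"])
E
```

```text
[571.7  23.7  34.3] [-8.99859043e+01 -5.29675390e-03 -7.69350798e+01] [-0.55451405 -0.29590977 -0.180221  ]
```

View pics/w18.png

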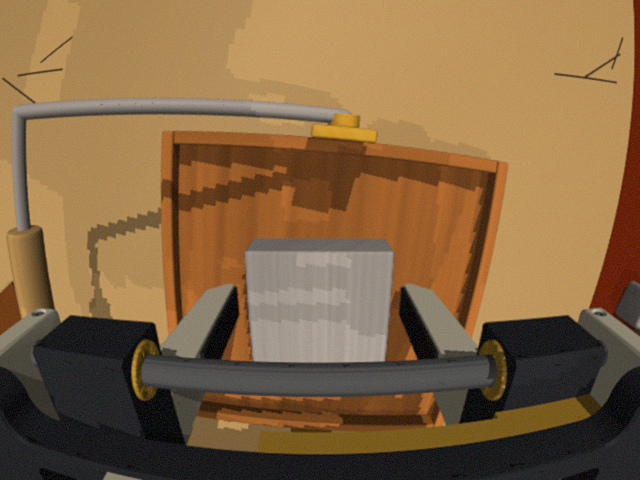

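The block is centred and square between the fingers. Grip and lift.

step_arm(steps=[[[0,0,0,0,0,-0.001,0.75],[0,0,0,0,0,-0.001,0.6],[0,0,0,0,0,-0.001,0.4],[0,0,0,0,0,-0.001,0.4],[0,0,0,0,0,-0.001,0.4]]])

```text
clock: 28.45
eef_pos: [571.7, 23.7, 33.2]
ee_rot: [-90.0, -0.0, -76.9]
wrist_force: [0.1, 0.3, 0.3]
gripper_width: 0.685
```

step_arm(steps=[[[0,0,0,0,0,0,0.4],[0,0,0,0,0,0.004,0.4],[0,0,0,0,0,0.012,0.4],[0,0,0,0,0,0.03,0.4],[0,0,0,0,0,0.05,0.4]]])

```text
clock: 29.08
eef_pos: [571.6, 23.7, 84.5]
ee_rot: [-90.0, 0.0, -76.9]
wrist_force: [0.0, 0.6, -5.3]
gripper_width: 0.685
```

```bash
python3 - <<'E'
from h import *
for i in range(3): img("top")
W=img("wrist");save(W,"w19.png");S=img("scene");save(S,"s19.png",(310,195,430,295),6);s=monitor.read_state();print(s["eef_pos"].round(1),s["ee_rot"],s["wrist_force"],s["gripper_width"])
E
```

```text
[571.3  23.7  83. ] [-9.00193970e+01  5.50735944e-03 -7.69372626e+01] [ 0.39220738 -0.37077891 -5.62885957] 0.6817469597753003
```

View pics/w19.png

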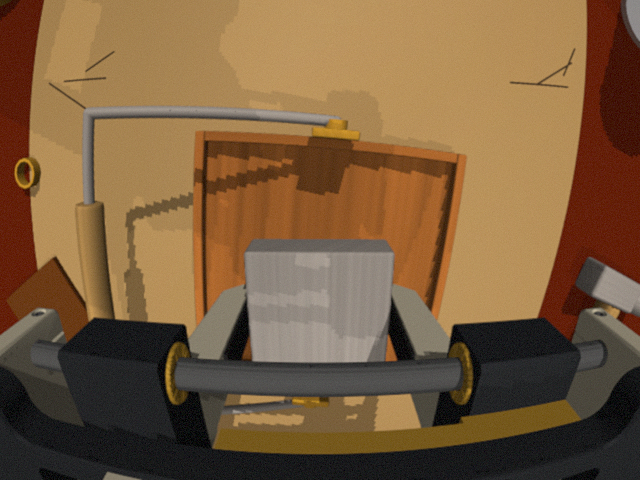

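View pics/s19.png

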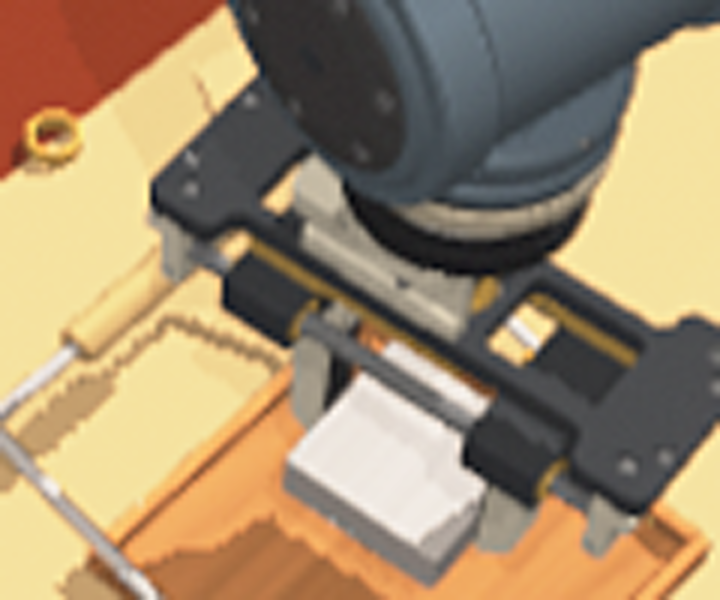

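step_arm(steps=[[[0,0,0,0,0,0.03,0.4],[0,0,0,0,0,0.06,0.4],[0,0,0.03,-0.01,-0.03,0.08,0.4],[0,0,0.06,-0.03,-0.075,0.08,0.4],[0,0,0.1,-0.05,-0.125,0.08,0.4]]])

```text
clock: 29.95
eef_pos: [520.7, -102.1, 162.6]
ee_rot: [-90.0, 0.0, -71.1]
wrist_force: [0.7, -0.4, -6.6]
gripper_width: 0.687
```

step_arm(steps=[[[0,0,0.03,-0.018,-0.045,0,0.4],[0,0,0.06,-0.036,-0.09,0,0.4],[0,0,0.09,-0.054,-0.135,0,0.4],[0,0,0.127,-0.066,-0.165,0,0.4],[0,0,0.127,-0.073,-0.181,0,0.4]]])

```text
clock: 30.58
eef_pos: [447.7, -283.3, 162.4]
ee_rot: [-90.0, 0.1, -64.0]
wrist_force: [0.3, 0.0, -7.0]
gripper_width: 0.684
```

step_arm(steps=[[[0,0,0,0,0,0,0.4],[0,0,0,0,0,-0.025,0.4],[0,0,0,0,0,-0.055,0.4],[0,0,0,0,0,-0.085,0.4],[0,0,0,0,0,-0.1,0.4]]])

```text
clock: 31.2
eef_pos: [448.5, -280.9, 61.7]
ee_rot: [-90.0, 0.1, -63.9]
wrist_force: [0.5, -0.1, -6.6]
gripper_width: 0.683
```

```bash
python3 - <<'E'
from h import *
for i in range(4): img("top")
S=img("scene");save(S,"s20.png",(160,265,280,365),6);W=img("wrist");save(W,"w20.png");s=monitor.read_state();print(s["eef_pos"].round(1),s["ee_rot"])
E
```

```text
[ 449.3 -282.5   64.2] [-89.95131704  -0.09153658 -63.92402506]
```

View pics/w20.png

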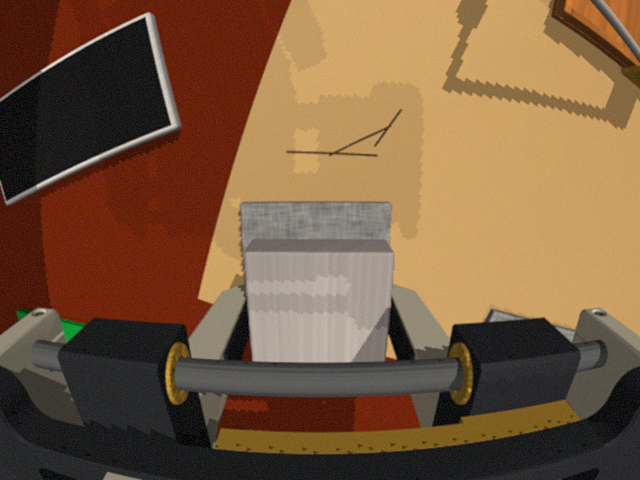

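View pics/s20.png

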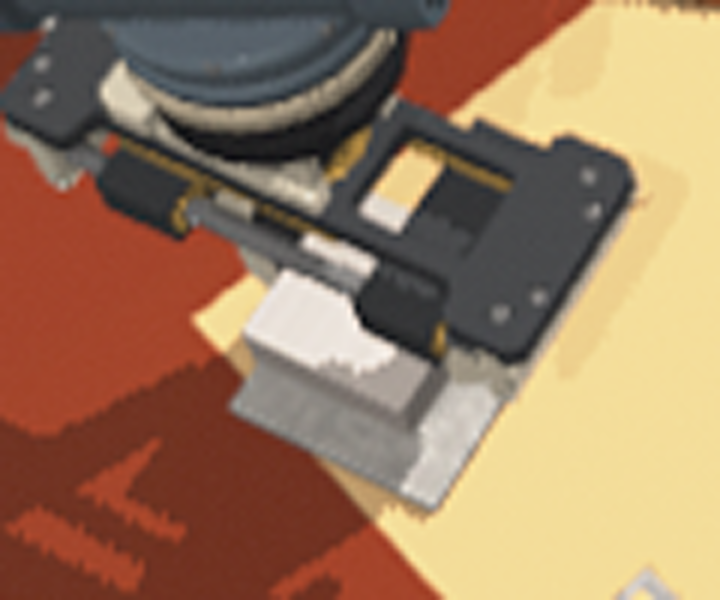

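```bash
python3 - <<'E'
from h import *
W=img("wrist");p=monitor.read_state()["eef_pos"];print(p.round(1))
a=np.array([onz(W,*q,6)[:2] for q in [(241,202.5),(391,202.5)]])  # rest near edge
b=np.array([onz(W,*q,59-1)[:2] for q in [(248,251),(391,251)]])   # block top near edge (top z = TCP-33.2+28)
for n,e in(("rest",a),("block",b)):
    d=(e[1]-e[0])/np.linalg.norm(e[1]-e[0]);nrm=np.array([d[1],-d[0]])
    print(n,e.round(1).tolist(),"len",np.linalg.norm(e[1]-e[0]),"ang",np.degrees(np.arctan2(d[1],d[0])),"centre",[(e.mean(0)+s*(42 if n=="rest" else 32)*nrm).round(1) for s in(1,-1)])
E
```

```text
[ 449.2 -282.5   64.2]
rest [[391.9, -262.6], [466.4, -226.2]] len 82.90000135814464 ang 26.02435974934134 centre [array([ 447.6, -282.1]), array([ 410.8, -206.7])]
block [[408.8, -267.1], [463.1, -240.5]] len 60.46933305683244 ang 26.062922102293523 centre [array([ 450. , -282.5]), array([ 421.9, -225. ])]
```

The rest centre is (447.6,-282.1) and the block (450,-282.5), with angles equal. Shift -2 mm in x and lower.

step_arm(steps=[[[0,0,0,-0.002,0.0005,-0.01,0.4],[0,0,0,-0.002,0.0005,-0.02,0.4],[0,0,0,-0.002,0.0005,-0.026,0.4],[0,0,0,-0.002,0.0005,-0.03,0.4],[0,0,0,-0.002,0.0005,-0.03,0.4]]])

```text
clock: 32.17
eef_pos: [446.7, -281.8, 33.2]
ee_rot: [-90.0, -0.0, -63.9]
wrist_force: [-1.1, 0.4, -2.9]
gripper_width: 0.683
```

step_arm(steps=[[[0,0,0,0,0,0,0.4],[0,0,0,0,0,-0.0005,0.4],[0,0,0,0,0,-0.0005,0.75],[0,0,0,0,0,-0.0005,0.9],[0,0,0,0,0,-0.0005,0.9]]])

```text
clock: 32.8
eef_pos: [446.8, -281.9, 32.7]
ee_rot: [-90.0, -0.0, -63.9]
wrist_force: [-0.0, -0.2, 0.2]
gripper_width: 0.882
```

step_arm(steps=[[[0,0,0,0,0,0,0.9],[0,0,0,0,0,0.01,0.9],[0,0,0,0,0,0.04,0.9],[0,0,0,0,0,0.09,0.9],[0,0,0,0,0,0.15,0.9]]])

```text
clock: 33.42
eef_pos: [446.2, -281.4, 184.3]
ee_rot: [-90.0, 0.1, -63.9]
wrist_force: [-0.4, -0.9, 0.2]
gripper_width: 0.9
```

step_arm(steps=[[[0,0,0,-0.02,0.02,0.03,0.9],[0,0,0,-0.04,0.05,0.06,0.9],[0,0,0,-0.06,0.08,0.09,0.9],[0,0,0,-0.08,0.11,0.1,0.9],[0,0,0,-0.09,0.13,0.1,0.9]]])

```text
clock: 34.05
eef_pos: [356.0, -150.8, 283.6]
ee_rot: [-89.9, -0.1, -63.9]
wrist_force: [0.4, -1.4, -0.2]
gripper_width: 0.897
```

```bash
python3 - <<'E'
from h import *
for i in range(4): img("top")
T=img("top");S=img("scene");save(S,"s21.png");W=img("wrist");save(W,"w21.png");s=monitor.read_state();print(s["eef_pos"].round(1),s["wrist_force"])
save(T,"t21.png",(180,140,440,300),3)
E
```

```text
[ 357.  -152.3  282.2] [0.15863791 0.31856376 0.15439669]
```

View pics/t21.png

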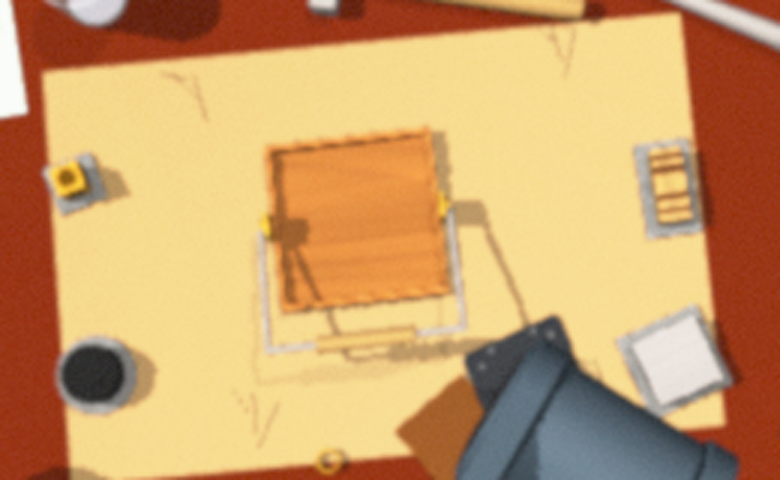

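View pics/s21.png

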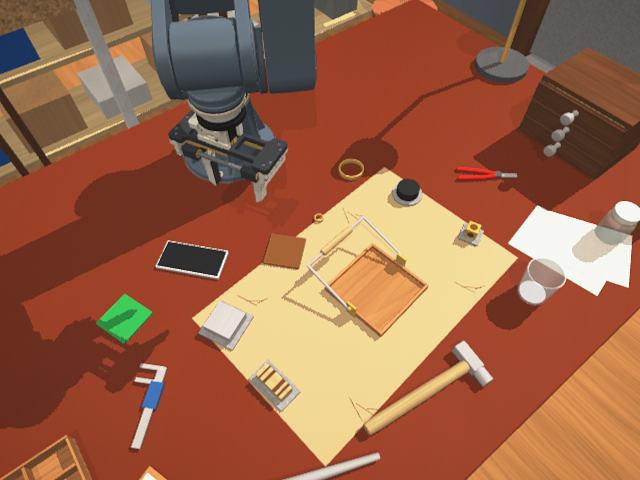

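View pics/w21.png

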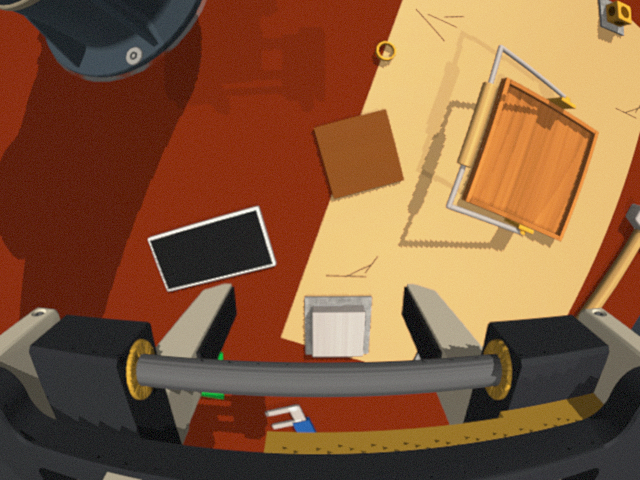

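All four blocks sit on their rests, with the bail down. One last numeric check on puck and steel before handing in.

```bash
python3 - <<'E'
from h import *
T=img("top");S=img("scene")
for nm,d,(u,v) in (("T",T,(211,264)),("S",S,(407,188))):
    g=d["frame"].max(2);m=(g<75).astype(np.uint8);n,l,st,ce=cv2.connectedComponentsWithStats(m);i=l[v,u];c=onz(d,*ce[i],24);print("puck",nm,st[i],c.round(1))
t=lambda a,b:(T,180+a/3-.33,140+b/3-.33)
p=np.array([onz(*t(*q),28)[:2] for q in [(632,344),(688,312),(724,372),(668,405)]],np.float32);print("steelT",p.mean(0),cv2.minAreaRect(p))
p=np.array([onz(*t(*q),6)[:2] for q in [(617,343),(697,306),(734,381),(657,415)]],np.float32);print("restT",p.mean(0))
save(S,"s22.png",(190,290,270,350),8)
E
```

```text
puck T [201 256  20  18 290] [418.1 262.4  24. ]
puck S [396 179  23  22 392] [425.1 260.6  24. ]
steelT [ 447.7671  -282.35995] ((447.8135681152344, -282.4043273925781), (65.46905517578125, 60.67304229736328), 31.590131759643555)
restT [ 446.18604 -284.49658]
```

View pics/s22.png

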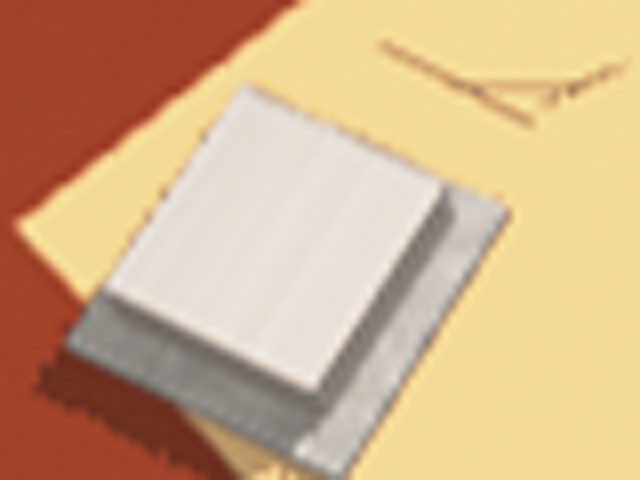

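```bash
python3 -c "
from station import robot
print(robot.job_done())"
```

```text
the job is handed in; nothing more can be done
None
```

I folded the bail down to its -x side, to about -1.25 rad. I then set the cube, grooved block, puck and steel block on their rests in that order. The job went in at about 34 s on the robot clock, and no verdict is reported.

In the final pictures all four blocks lie flat and released on their own rests, the bail is still down, and the gripper is clear of everything.

| Block | Measured offset from rest centre | Alignment |
|---|---|---|
| Cube | about 1–2 mm | square to the rest |
| Grooved block | about 2 mm | parallel, within 1° |
| Puck | about 2–5 mm | not required |
| Steel block | about 2–3 mm | parallel by eye, 26.0° against 26.1° before lowering |

**Disagreements between checks:**
- **Cameras:** The top and scene cameras differ by about 4 mm in x, which I averaged out and checked against the wrist camera.
- **Puck:** The top-camera and scene-camera readings differ by about 7 mm in x, mainly because shading and the puck's visible side pull the mask's centre. Each reading is within about 5 mm of the rest as seen by the same camera, inside the 12 mm allowed.
- **Steel block:** One rough set of corners picked from the top view gave an angle of 31.6°. I put that down to the coarse pixels, because the close-up scene view shows its sides parallel to the rest.

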